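# Build up a kiln-shelf tier over a cup on three props

### The arm

A 6-joint arm with a two-finger parallel gripper is mounted at the origin on a cart in front of the work surface, level with it; the furniture and walls round the work are solid. World frame = base frame: x ahead of the robot, y to its left, z up, the work surface at z = 0. Lengths are in m, angles in degrees, forces in N, time in s.
With the tool pointing down it reaches from about 0.25 to 0.725 m from the base axis. Payload 9.7 kg.
Tool frame: the origin (TCP) lies at the very end of the fingers, on their centre line; the grasp point (between the pads) lies 19 mm behind it; z points along the fingers, y is the direction in which the jaws open and shut (so a half turn about z gives the same grasp; the last joint's range is limited). The gripper opens to 85 mm and grips with 20 to 120 N. Pads are 22 mm wide; open, the fingers measure 114 mm over their backs; the gripper's body (76 mm by 85 mm) begins 54 mm behind the grasp point. The pads swing forward as they close: fully open they stand 13 mm farther back than shut.
Start: joints at [-70.818, 4.979, 10.078, 95.1, 0, 90], TCP at [0.181, -0.519, 0.208] pointing down, gripper open.
Joint ranges: [-179.16, 179.16], [-48.56, 103.87], [-65.8, 70.77], [-126.05, 130.52], [-82.76, 87.17], [-180, 180]. Speed limits (degrees/s): [127.2, 127.2, 147.25, 180, 180, 180].

### API

Orientations are given as [roll, pitch, yaw] about the fixed x, y, z axes, in that order (R = Rz(yaw) Ry(pitch) Rx(roll)).
In Python, from cell import ctrl gives the robot as it stands. The module is installed in compiled form; this text tells all that it offers.
- The arm moves only by the tool drive_tool, never from a script. Its argument "moves" is a list of rows, each a list of 7 numbers: the shift along the world's x, y, z in mm, then the turn, a rotation vector about the world's x, y, z in rad, then the closure in counts, from 0 (fully open) to 255 (shut). In form: [[x, y, z, wx, wy, wz, grip], ...]. A call has exactly 10 rows; each row is the pose to reach, as a shift and turn from the pose commanded when the call began; what a row does not reach only later rows make up. A row lasts 1/10 s, in which the tool goes at most 50 mm and 8.59 degrees, less where a joint would pass 70% of its speed; a pose out of reach is approached as far as the arm can. A call with a gripper value outside its range is refused whole. The fingers move at their own pace and stop on an object; the grip force is fixed at half the most. Time passes only in rows, so rows that repeat a pose let the fingers close, or fill a call up. It gives the time, the measured TCP pose, the force and the opening at its end, in the units of the state.
- ctrl.observe(): the state, without advancing time (a new reading comes with each control period).
- ctrl.capture(name): name is "scene" or "top" or "wrist"; returns a dict with "color" (420x560x3 uint8, red, green, blue), "fov_y" (degrees; the focal length in pixels is half the picture's height over the tangent of half this angle, whatever the lens; pixels are square), "cx", "cy" (the principal point, pixels), "pose" (4x4, takes a point from camera to world coordinates). Camera axes: x right, y down, z forward; pixel columns grow to the right and rows downward; lengths in m; the calibration is good to about 2 mm. A picture is of the moment at which its call begins. There is no depth.
- ctrl.sign_off(): hands the job in, once; it reports no verdict.
The state is a dict: "t": time; "joint_pos": joint angles; "qd": joint speeds; "effort": joint torques, N m; "ee_pos": TCP position; "orientation": TCP orientation; "wrist_force": force on the tool from outside, world axes, zero at the start; "torque": the same for the moment, N m; "opening": opening from 0.0 (shut) to 1.0 (fully open).
Only numpy, scipy, OpenCV 4.12 (cv2) and the standard library are available. Lean on these libraries where they do the work, as an engineer would, in place of code of your own. Each camera call takes 0.05 s, during which the arm holds its last target.

### The job

Make up a tier for the kiln: stand the three long props on the three bare patches of the white-washed kiln shelf (the two short props are too low), one on each patch, and the small pale cup upright in the middle of that shelf between them. Then lower the plain kiln shelf gently onto the three props, square and in line over the one below, without touching the cup, and leave everything standing still.

Things in the scene. Friction and masses are not known exactly. Their poses are not given: they have to be found in the camera images.
- base_shelf: bottom kiln shelf, fixed on the bench: buff slab 150 (x) x 112 (y) x 15 mm, finger notches in its long edges; top white-washed but for three bare 41 mm patches. Origin: middle of its underside. In its frame the props belong at (-55, +36) and (-55, -36) mm (corner patches at its -x end) and (+55, 0) mm (patch at the middle of its +x end). Same outline as the top shelf.
- top_shelf_mid (a point): plain top kiln shelf, no wash, loose, flat on the bench: buff slab 150 (x) x 112 (y) x 15 mm, about 500 g. Finger notches 38 mm wide, 28 mm deep in the middle of both long edges leave a waist 56 mm wide (along y) to grip, one finger in each notch. This point is its centre, half-way through the thickness; same after a half turn.
- egg_cup_mid (a point): small whitish porcelain cup with a lilac rinse inside, round, no handle, 48 mm wide at the rim, tapering to 36 mm at the foot, 42 mm tall, about 85 g, standing upright loose. This point is its centre, 21 mm above its foot; z up.
- prop_1_mid (a point): long kiln prop: a buff square ceramic post, 34 x 34 mm, 60 mm tall, 17 mm hole up its middle, 132 g, standing upright loose. This point is its centre, 30 mm above its foot; z up its length, x and y square to its side faces.
- prop_2_mid (a point): long kiln prop: a buff square ceramic post, 34 x 34 mm, 60 mm tall, 17 mm hole up its middle, 132 g, standing upright loose. This point is its centre, 30 mm above its foot; z up its length, x and y square to its side faces.
- prop_3_mid (a point): long kiln prop: a buff square ceramic post, 34 x 34 mm, 60 mm tall, 17 mm hole up its middle, 132 g, standing upright loose. This point is its centre, 30 mm above its foot; z up its length, x and y square to its side faces.
- short_prop_1_mid (a point): short kiln prop: a buff square ceramic post, 34 x 34 mm, 35 mm tall, 17 mm hole up its middle, 77 g, standing upright loose. This point is its centre, 17.5 mm above its foot; z up its length, x and y square to its side faces. Not needed.
- short_prop_2_mid (a point): short kiln prop: a buff square ceramic post, 34 x 34 mm, 35 mm tall, 17 mm hole up its middle, 77 g, standing upright loose. This point is its centre, 17.5 mm above its foot; z up its length, x and y square to its side faces. Not needed.
Not all that is in view belongs to the job. What is shaped like the part that bears egg_cup_mid but blue is not meant.

How it is judged (in metres and radians):
On the way:
1. the three long props stand on the three bare patches and the cup stands in the middle of the bottom shelf (((x of prop_1_mid in the frame of base_shelf between -0.066 and -0.044 m and y of prop_1_mid in the frame of base_shelf between 0.025 and 0.047 m and angle between prop_1_mid's own z axis and vertical below 0.08 rad and height (world z) of prop_1_mid between 0.04 and 0.05 m) or (x of prop_2_mid in the frame of base_shelf between -0.066 and -0.044 m and y of prop_2_mid in the frame of base_shelf between 0.025 and 0.047 m and angle between prop_2_mid's own z axis and vertical below 0.08 rad and height (world z) of prop_2_mid between 0.04 and 0.05 m) or (x of prop_3_mid in the frame of base_shelf between -0.066 and -0.044 m and y of prop_3_mid in the frame of base_shelf between 0.025 and 0.047 m and angle between prop_3_mid's own z axis and vertical below 0.08 rad and height (world z) of prop_3_mid between 0.04 and 0.05 m)) and ((x of prop_1_mid in the frame of base_shelf between -0.066 and -0.044 m and y of prop_1_mid in the frame of base_shelf between -0.047 and -0.025 m and angle between prop_1_mid's own z axis and vertical below 0.08 rad and height (world z) of prop_1_mid between 0.04 and 0.05 m) or (x of prop_2_mid in the frame of base_shelf between -0.066 and -0.044 m and y of prop_2_mid in the frame of base_shelf between -0.047 and -0.025 m and angle between prop_2_mid's own z axis and vertical below 0.08 rad and height (world z) of prop_2_mid between 0.04 and 0.05 m) or (x of prop_3_mid in the frame of base_shelf between -0.066 and -0.044 m and y of prop_3_mid in the frame of base_shelf between -0.047 and -0.025 m and angle between prop_3_mid's own z axis and vertical below 0.08 rad and height (world z) of prop_3_mid between 0.04 and 0.05 m)) and ((x of prop_1_mid in the frame of base_shelf between 0.044 and 0.066 m and y of prop_1_mid in the frame of base_shelf between -0.011 and 0.011 m and angle between prop_1_mid's own z axis and vertical below 0.08 rad and height (world z) of prop_1_mid between 0.04 and 0.05 m) or (x of prop_2_mid in the frame of base_shelf between 0.044 and 0.066 m and y of prop_2_mid in the frame of base_shelf between -0.011 and 0.011 m and angle between prop_2_mid's own z axis and vertical below 0.08 rad and height (world z) of prop_2_mid between 0.04 and 0.05 m) or (x of prop_3_mid in the frame of base_shelf between 0.044 and 0.066 m and y of prop_3_mid in the frame of base_shelf between -0.011 and 0.011 m and angle between prop_3_mid's own z axis and vertical below 0.08 rad and height (world z) of prop_3_mid between 0.04 and 0.05 m)) and x of egg_cup_mid in the frame of base_shelf between -0.011 and 0.011 m and y of egg_cup_mid in the frame of base_shelf between -0.011 and 0.011 m and angle between egg_cup_mid's own z axis and vertical below 0.08 rad and height (world z) of egg_cup_mid between 0.031 and 0.041 m), for 0.2 s.
At the end, for the whole second after the job is handed in: A long prop stands upright within 11 mm (each shelf axis) of each prop place, the cup upright within 11 mm of the bottom shelf's middle; the top shelf lies level on the props within 12 mm of straight above the bottom shelf, turned under 8 degrees (either way round); all at rest (all of step 1 and x of top_shelf_mid in the frame of base_shelf between -0.012 and 0.012 m and y of top_shelf_mid in the frame of base_shelf between -0.012 and 0.012 m and height (world z) of top_shelf_mid between 0.0785 and 0.0865 m and angle between top_shelf_mid's own z axis and vertical below 0.05 rad and angle between the x axis of top_shelf_mid and the x axis of base_shelf, either way round below 0.14 rad and linear speed of each of prop_1, prop_2, prop_3, egg_cup, top_shelf below 0.02 m/s); the robot touches nothing.
It fails at once if the top shelf touches the cup (contact force between top_shelf and egg_cup above 1 N).
It fails at once if the top shelf is dropped or banged onto a prop (more than 60 N) (contact force between top_shelf and prop_1 above 60 N or contact force between top_shelf and prop_2 above 60 N or contact force between top_shelf and prop_3 above 60 N).
It also fails if it takes over 115 s, if anything falls off the work surface, if the arm or the gripper's body presses on something with over 40 N, if the wrist force passes 120 N, or if a joint passes its speed limit or range.

## Working session

There is one attempt and no reset: what is moved stays moved. The work goes in short steps, Python scripts to look and compute and a tool call to move; the robot and the scene stay as the last step left them, time stands still between calls to the robot, and variables do not carry over. Pictures are saved under pics/ and viewed, and the job is handed in when it is done.

Besides the shell and the picture viewer there is one more tool, called after "Request:" as name(argument=value, ...), one argument or row to a line, values as JSON. drive_tool: Moves the arm, as the interface text tells. Its arguments: {"type":"object","properties":{"moves":{"type":"array"}},"required":["moves"]}

```bash
mkdir -p pics
python3 - <<'E'
from cell import ctrl
import cv2
print(ctrl.observe())
for n in ["scene","top","wrist"]:
    c=ctrl.capture(n); print(n,c["fov_y"],c["cx"],c["cy"],c["pose"].round(4).tolist() if hasattr(c["pose"],'round') else c["pose"])
    cv2.imwrite(f"pics/{n}0.png",c["color"][:,:,::-1])
    import pickle; pickle.dump(c,open(f"{n}0.pkl","wb"))
E
```

```text
{'t': 0.0, 'joint_pos': array([-7.08177327e+01,  5.01088294e+00,  1.00338771e+01,  9.50999719e+01,
        8.45163700e-04,  9.00001757e+01]), 'qd': array([ 0.14377748,  0.01173455,  0.02940312,  0.07400334, -0.04166207,
        0.03466968]), 'effort': array([ 6.83070375e-04, -5.20390427e+01,  4.64802718e+01,  1.63994957e-02,
        5.71796579e-05,  1.69467949e-06]), 'ee_pos': array([ 0.18063244, -0.51920924,  0.20768001]), 'orientation': array([-1.79923022e+02, -8.44926862e-04,  1.91820905e+01]), 'wrist_force': array([-0.16187545, -0.55649961, -0.0013009 ]), 'torque': array([-0.03738601, -0.02026014,  0.0065006 ]), 'opening': 1.0015213080693448}
scene 43.44210282704533 278.9477693795175 214.15238402283399 [[-0.828, -0.4289, 0.3612, 0.1084], [-0.5606, 0.6171, -0.5522, 0.5327], [0.014, -0.6597, -0.7514, 1.0033], [0.0, 0.0, 0.0, 1.0]]
top 48.030053370636146 289.04295282084064 207.33363995131168 [[-0.0189, -0.9987, 0.0473, 0.5086], [-0.9994, 0.0175, -0.0286, -0.1379], [0.0277, -0.0478, -0.9985, 1.0589], [0.0, 0.0, 0.0, 1.0]]
wrist 59.790288844992865 280.65390005461444 209.10012151294293 [[0.3283, -0.8998, -0.2872, 0.2537], [-0.9446, -0.3132, -0.0984, -0.4943], [-0.0014, 0.3036, -0.9528, 0.3736], [0.0, 0.0, 0.0, 1.0]]
```

View pics/scene0.png

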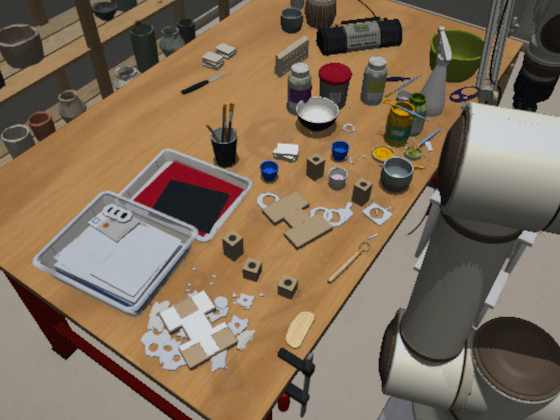

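View pics/top0.png

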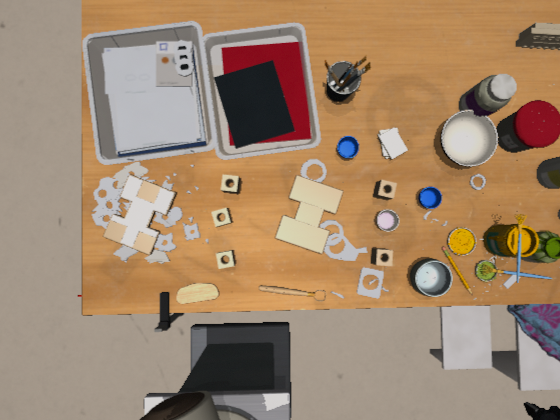

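View pics/wrist0.png

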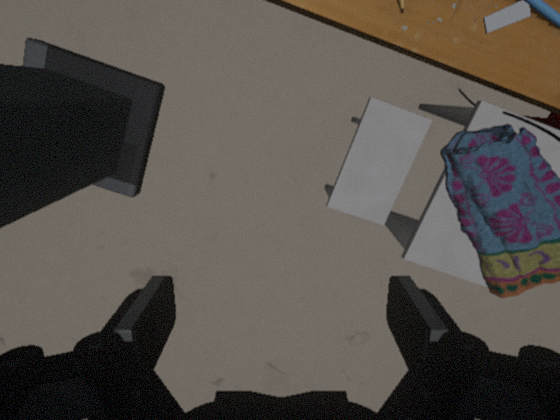

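The top view shows the base shelf near pixel (139,215), the top shelf near (308,214), five props at (231,184), (221,217), (226,260), (385,190) and (382,257), and the pale cup near (387,220). I'll enlarge to measure.

```bash
cat > h.py <<'E'
import numpy as np,cv2,pickle
def ray(c,u,v):
    f=210/np.tan(np.radians(c["fov_y"]/2)); d=np.array([(u-c["cx"])/f,(v-c["cy"])/f,1.]); P=np.array(c["pose"])
    return P[:3,3],P[:3,:3]@d
def w(c,u,v,z):
    o,d=ray(c,u,v); s=(z-o[2])/d[2]; return (o+s*d)
def px(c,p):
    f=210/np.tan(np.radians(c["fov_y"]/2)); P=np.array(c["pose"]); q=P[:3,:3].T@(np.array(p)-P[:3,3]); return c["cx"]+f*q[0]/q[2],c["cy"]+f*q[1]/q[2]
def crop(c,x0,y0,x1,y1,s,fn,grid=10):
    im=c["color"][y0:y1,x0:x1,::-1]; im=cv2.resize(im,None,fx=s,fy=s,interpolation=cv2.INTER_CUBIC)
    for x in range((x0//grid+1)*grid,x1,grid):
        X=int((x-x0+.5)*s); cv2.line(im,(X,0),(X,6),(0,0,255),1); cv2.putText(im,str(x),(X-10,16),0,.35,(0,0,255),1)
    for y in range((y0//grid+1)*grid,y1,grid):
        Y=int((y-y0+.5)*s); cv2.line(im,(0,Y),(6,Y),(0,0,255),1); cv2.putText(im,str(y),(8,Y+4),0,.35,(0,0,255),1)
    cv2.imwrite(fn,im)
E
python3 - <<'E'
from h import *
c=pickle.load(open("top0.pkl","rb"))
crop(c,90,165,190,265,6,"pics/base.png")
crop(c,200,165,340,275,5.7,"pics/mid.png")
crop(c,330,130,450,275,4.1,"pics/right.png")
E
```

```text
(no output)
```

View pics/base.png

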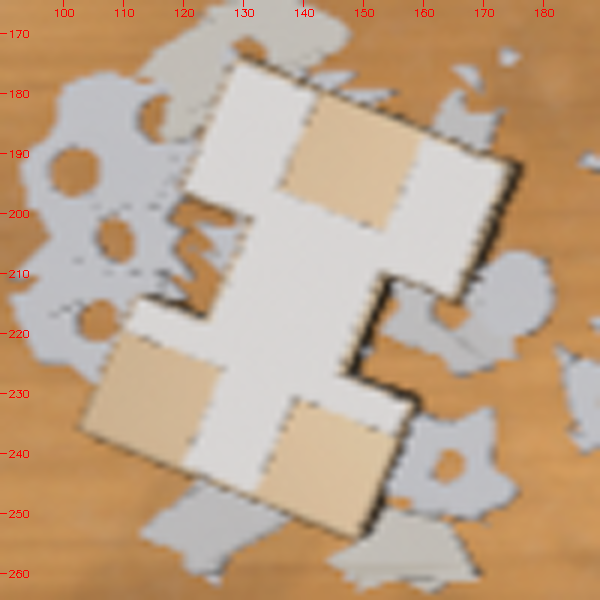

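View pics/mid.png

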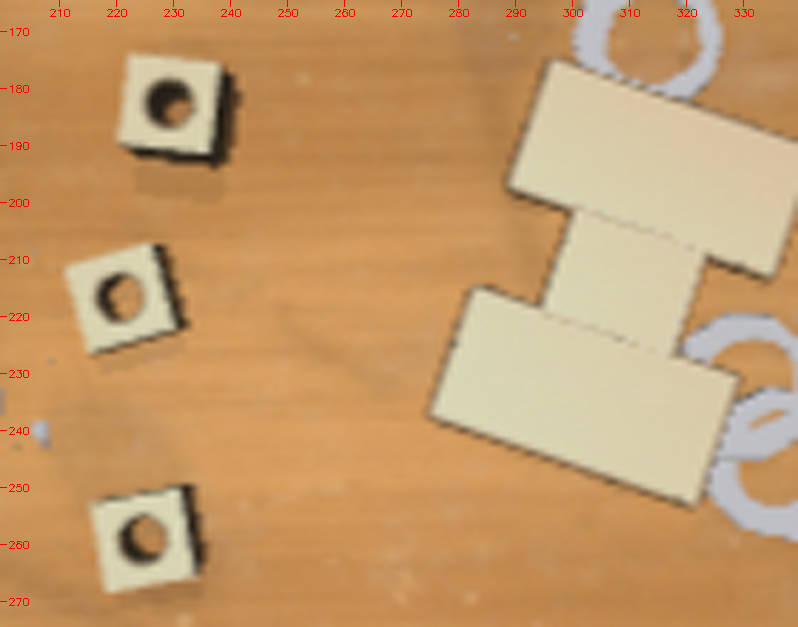

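View pics/right.png

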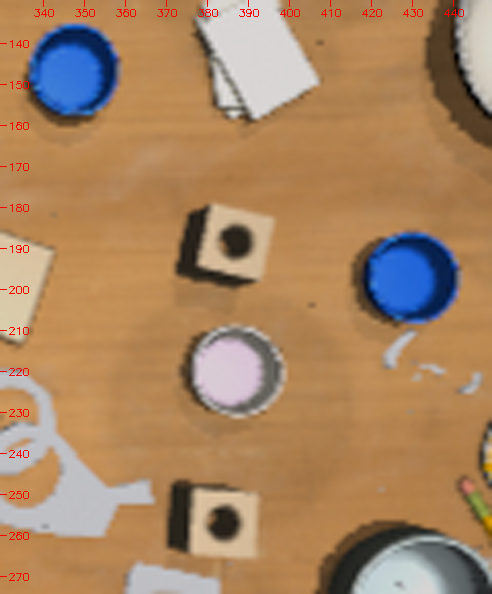

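Run:
```python
from h import *
c=pickle.load(open("top0.pkl","rb")); sc=pickle.load(open("scene0.pkl","rb"))
crop(c,270,165,350,265,6,"pics/ts.png")
def m(pts,x0,y0,s,z): return np.array([w(c,x0+(a+.5)/s-.5,y0+(b+.5)/s-.5,z) for a,b in pts])
def rep(n,P):
    e=P[1]-P[0];e2=P[2]-P[1];print(n,P.mean(0).round(4),"edge angs",np.degrees(np.arctan2(e[1],e[0])).round(1),np.degrees(np.arctan2(e2[1],e2[0])).round(1),"len",np.linalg.norm(np.diff(P,axis=0),axis=1).round(4),"scenepx",np.round(px(sc,P.mean(0)),1))
rep("A",m([(130,54),(221,66),(210,154),(118,143)],200,165,5.7,.06))
rep("short1",m([(64,269),(154,244),(183,328),(90,353)],200,165,5.7,.035))
rep("short2",m([(91,503),(184,487),(198,575),(107,592)],200,165,5.7,.035))
rep("B",m([(210,204),(275,217),(258,281),(196,270)],330,130,4.1,.06))
rep("C",m([(190,487),(258,492),(257,557),(189,555)],330,130,4.1,.06))
rep("base",m([(238,58),(520,163),(365,538),(78,430)],90,165,6,.015))
P=m([(138,330),(400,437)],90,165,6,.015)
rep("cup",m([(192,371),(238,325),(284,371),(238,417)],330,130,4.1,.042))
# patches
for n,q in dict(a=[(317,93),(421,137),(382,230),(277,186)],b=[(125,333),(224,369),(184,467),(78,430)],c=[(297,397),(401,436),(365,538),(258,493)]).items(): rep(n,m(q,90,165,6,.015))
for n,b in dict(A=(220,230,60,60),B=(300,150,70,60)).items(): pass
crop(sc,215,215,315,305,6,"pics/scl.png"); crop(sc,290,135,390,210,6,"pics/scr.png")
```

```text
A [ 0.61   -0.0409  0.06  ] edge angs -98.5 172.1 len [0.0341 0.0331 0.0343] scenepx [232.2 237.4]
short1 [ 0.5388 -0.0197  0.035 ] edge angs -75.4 -161.8 len [0.0353 0.0338 0.0364] scenepx [252.2 264.4]
short2 [ 0.4476 -0.027   0.035 ] edge angs -81.4 -171.7 len [0.0356 0.0336 0.0348] scenepx [287.8 281.4]
B [ 0.5917 -0.3765  0.06  ] edge angs -102.2 163.4 len [0.0347 0.0348 0.0329] scenepx [315.6 158.6]
C [ 0.4465 -0.3665  0.06  ] edge angs -95.3 177.4 len [0.0355 0.0336 0.0354] scenepx [362.7 183.3]
base [0.5491 0.1608 0.015 ] edge angs -111.5 157.2 len [0.1103 0.1478 0.1116] scenepx [197.9 325.3]
cup [ 0.5252 -0.3806  0.042 ] edge angs -46.5 -136.2 len [0.0347 0.0344 0.0347] scenepx [337.7 172.7]
a [0.5984 0.1429 0.015 ] edge angs -114.0 157.0 len [0.0414 0.0369 0.0417] scenepx [185.6 307.6]
b [0.5124 0.2144 0.015 ] edge angs -111.1 157.7 len [0.0384 0.0383 0.0408] scenepx [194.8 354. ]
c [0.487  0.1503 0.015 ] edge angs -111.7 160.3 len [0.0405 0.0392 0.0423] scenepx [224.4 336.7]
```

View pics/ts.png

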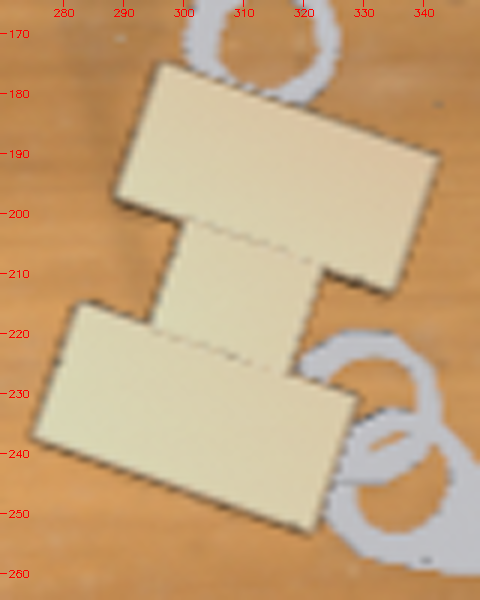

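View pics/scl.png

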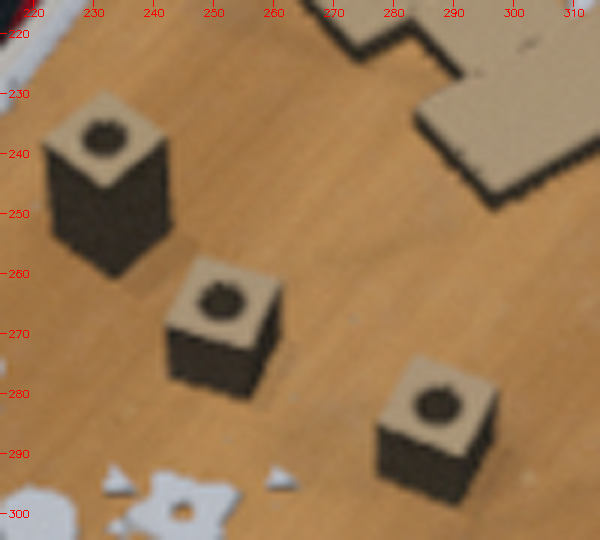

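View pics/scr.png

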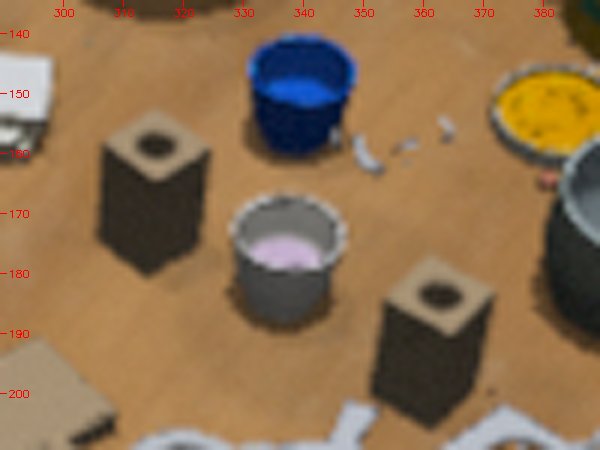

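Heights are clear: A (px 231,184), B (385,190) and C (382,257) are long and the other two are short. Next I'll refine the two shelves by fitting their outlines in both cameras.

Run:
```python
from h import *
c=pickle.load(open("top0.pkl","rb")); sc=pickle.load(open("scene0.pkl","rb"))
crop(sc,140,280,260,375,6,"pics/scb.png"); crop(sc,255,185,340,250,8,"pics/sct.png")
from scipy.optimize import least_squares
# model pts: corners order in crop
cor=[(75,-56),(75,56)]
def fit(obs,z,x0):
    def r(p):
        t=p[2];R=np.array([[np.cos(t),-np.sin(t)],[np.sin(t),np.cos(t)]])
        out=[]
        for (m,o) in obs:
            q=R@np.array(m)/1000+p[:2]; u=px(c,[q[0],q[1],z]); out+=[u[0]-o[0],u[1]-o[1]]
        return out
    s=least_squares(r,x0,loss='soft_l1'); rr=np.array(s.fun).reshape(-1,2); print(s.x[:2].round(4),np.degrees(s.x[2]).round(2)); print(rr.round(1).tolist()); return s.x
def cp(x0,y0,s,l): return [(m,(x0+(a+.5)/s-.5,y0+(b+.5)/s-.5)) for m,(a,b) in l]
# base: +x end is up in image, +y is left
b=cp(90,165,6,[((75,56),(238,58)),((75,-56),(520,163)),((-75,-56),(365,538)),((-75,56),(78,430)),((19,56),(184,194)),((19,28),(250,218)),((-19,28),(205,318)),((-19,56),(138,296)),((19,-56),(460,302)),((19,-28),(385,274)),((-19,-28),(346,375)),((-19,-56),(420,402))])
B=fit(b,.015,[.549,.16,-.38])
t=cp(270,165,6,[((75,56),(160,63)),((75,-56),(440,155)),((-75,-56),(310,533)),((-75,56),(33,437)),((19,56),(114,198)),((19,28),(183,220)),((-19,28),(150,323)),((-19,56),(80,300)),((19,-56),(392,295)),((19,-28),(322,270)),((-19,-28),(290,374)),((-19,-56),(357,396))])
T=fit(t,.015,[.54,-.2,-.38])
for n,X in (("b",B),("t",T)):
    t=X[2];R=np.array([[np.cos(t),-np.sin(t)],[np.sin(t),np.cos(t)]])
    for m in [(75,56),(75,-56),(-75,-56),(-75,56)]:
        q=R@np.array(m)/1000+X[:2]; print(n,m,np.round(px(sc,[*q,.015]),1))
for m in [(-55,36),(-55,-36),(55,0)]:
    t=B[2];R=np.array([[np.cos(t),-np.sin(t)],[np.sin(t),np.cos(t)]]);print(m,(R@np.array(m)/1000+B[:2]).round(4))
```

```text
[0.549  0.1613] -22.53
[[-0.5, -1.1], [-0.1, 0.0], [-0.2, 1.0], [-0.1, 0.3], [-1.3, -0.2], [-0.4, 0.4], [0.5, -0.1], [-0.3, -1.1], [0.3, 0.4], [0.9, 0.4], [0.8, -0.3], [0.3, -0.1]]
[ 0.5424 -0.2116] -20.06
[[-0.2, -1.1], [0.6, -0.0], [0.6, 0.9], [-1.1, 0.4], [-0.7, 0.1], [-0.3, 0.6], [-0.4, -0.4], [-0.6, -0.7], [0.6, 0.4], [0.3, 0.5], [0.2, -0.7], [0.9, -0.2]]
b (75, 56) [158.1 311.9]
b (75, -56) [204.6 288. ]
b (-75, -56) [239.  339.5]
b (-75, 56) [190.2 367.5]
t (75, 56) [261.  208.1]
t (75, -56) [296.5 189.6]
t (-75, -56) [333.3 225.7]
t (-75, 56) [296.9 246.6]
(-55, 36) [0.512  0.2156]
(-55, -36) [0.4844 0.1491]
(55, 0) [0.5998 0.1402]
```

View pics/scb.png

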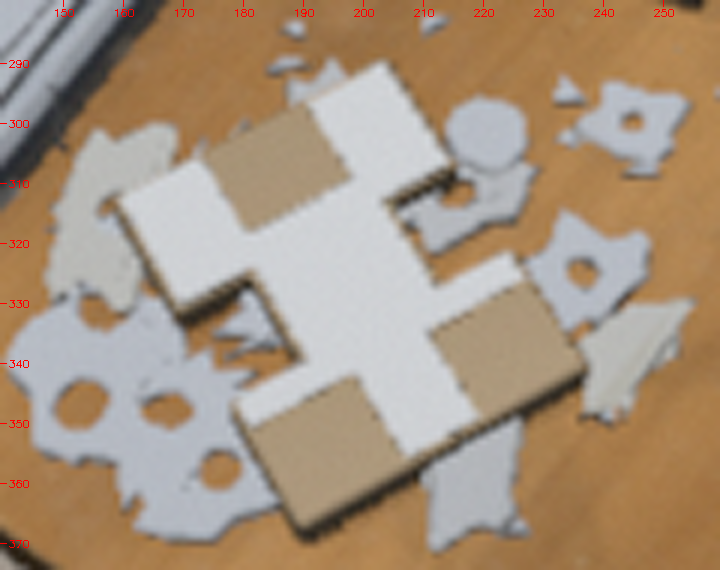

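View pics/sct.png

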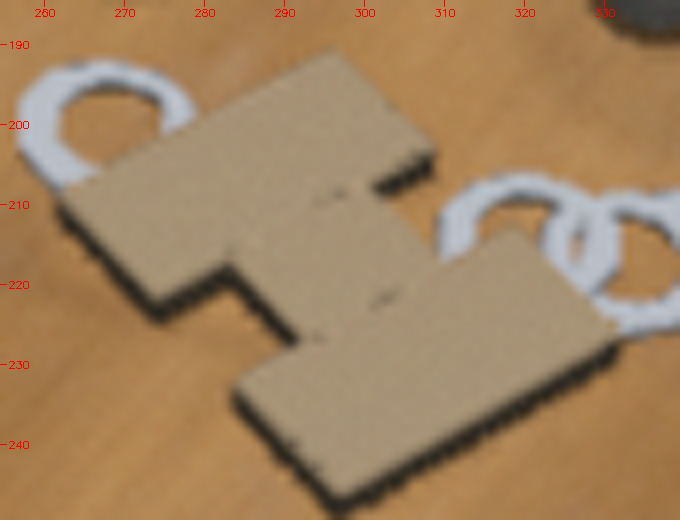

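Request:
drive_tool(
  moves=[
    [30,20,0,0,0,-0.1,90],
    [70,40,0,0,0,-0.2,90],
    [110,65,-10,0,0,-0.3,90],
    [150,90,-20,0,0,-0.405,90],
    [190,112,-35,0,0,-0.405,90],
    [225,130,-50,0,0,-0.405,90],
    [250,145,-60,0,0,-0.405,90],
    [262,150,-68,0,0,-0.405,90],
    [265.5,152.5,-70,0,0,-0.405,90],
    [265.5,152.5,-70,0,0,-0.405,90],
  ],
)

```text
t: 1.15
ee_pos: [0.4458, -0.3671, 0.1381]
orientation: [-180.0, 0.0, -4.0]
wrist_force: [-0.6, 0.1, 0.9]
opening: 0.648
```

```bash
cat > look.py <<'E'
import sys
from h import *
from cell import ctrl
n=sys.argv[1];tag=sys.argv[2]
o=ctrl.observe();print(o['t'],o['ee_pos'].round(4),o['orientation'].round(2),o['opening'],o['wrist_force'].round(1),o['joint_pos'].round(1))
c=ctrl.capture(n);pickle.dump(c,open(f"{tag}.pkl","wb"))
if len(sys.argv)>3: crop(c,*map(int,sys.argv[3:7]),float(sys.argv[7]),f"pics/{tag}.png")
else: cv2.imwrite(f"pics/{tag}.png",c["color"][:,:,::-1])
E
python3 look.py wrist w1
```

```text
1.15 [ 0.4458 -0.3671  0.1381] [-1.7999e+02  4.0000e-02 -4.0100e+00] 0.6477016400249488 [-0.6  0.1  0.9] [-39.5   7.9   5.5  87.6  -0.  144.6]
```

View pics/w1.png

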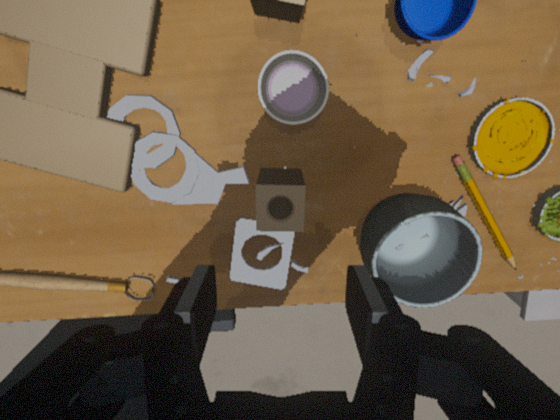

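The wrist view shows C's top at about (280,207). Tool yaw equals q1 + 180 − q6, so the base needs yaw near 158, and I'll do the half turn now.

Run:
```python
from h import *
c=pickle.load(open("w1.pkl","rb"))
print(w(c,280.5,208,.06),w(c,293,87.5,.042))
crop(c,240,150,330,250,6,"pics/w1c.png")
```

```text
[ 0.44617768 -0.36727543  0.06      ] [ 0.52567021 -0.38140278  0.042     ]
```

Request:
drive_tool(
  moves=[
    [0,0,0,0,0,0.15,90],
    [0,0,0,0,0,0.3,90],
    [0,0,0,0,0,0.45,90],
    [0,0,0,0,0,0.6,90],
    [0,0,0,0,0,0.75,90],
    [0,0,0,0,0,0.9,90],
    [0,0,0,0,0,1.05,90],
    [0,0,0,0,0,1.2,90],
    [0,0,0,0,0,1.35,90],
    [0,0,0,0,0,1.5,90],
  ],
)

```text
t: 2.2
ee_pos: [0.4452, -0.3682, 0.1394]
orientation: [179.9, 0.0, 82.2]
wrist_force: [-0.7, -0.6, -0.1]
opening: 0.641
```

View pics/w1c.png

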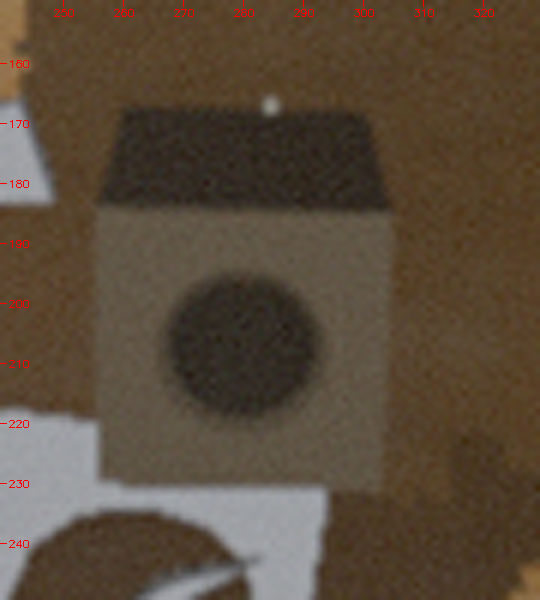

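Request:
drive_tool(
  moves=[
    [0,0,0,0,0,0.15,90],
    [0,0,0,0,0,0.3,90],
    [0,0,0,0,0,0.45,90],
    [0,0,0,0,0,0.6,90],
    [0,0,-10,0,0,0.75,90],
    [0,0,-20,0,0,0.9,90],
    [0,0,-30,0,0,1.05,90],
    [0,0,-40,0,0,1.2,90],
    [0,0,-45,0,0,1.35,90],
    [0,0,-50,0,0,1.5,90],
  ],
)

```text
t: 3.2
ee_pos: [0.4451, -0.3682, 0.089]
orientation: [-180.0, 0.0, 168.1]
wrist_force: [0.1, 0.1, 0.1]
opening: 0.649
```

Request:
drive_tool(
  moves=[
    [0,0,-10,0,0,0.1,90],
    [0,0,-28,0,0,0.142,90],
    [0,0,-48,0,0,0.142,90],
    [0,0,-64,0,0,0.142,90],
    [0,0,-73,0,0,0.142,90],
    [0,0,-75,0,0,0.142,90],
    [0,0,-75,0,0,0.142,90],
    [0,0,-75,0,0,0.142,90],
    [0,0,-75,0,0,0.142,90],
    [0,0,-75,0,0,0.142,90],
  ],
)

```text
t: 4.2
ee_pos: [0.4465, -0.3672, 0.014]
orientation: [-180.0, 0.0, 176.0]
wrist_force: [0.4, -0.3, 0.3]
opening: 0.645
```

```bash
python3 look.py wrist w2
```

```text
4.2 [ 0.4465 -0.3672  0.014 ] [-1.7997e+02  4.0000e-02  1.7600e+02] 0.6447198012500307 [ 0.4 -0.3  0.3] [-39.4   9.5  -6.5  74.    0.  -35.4]
```

View pics/w2.png

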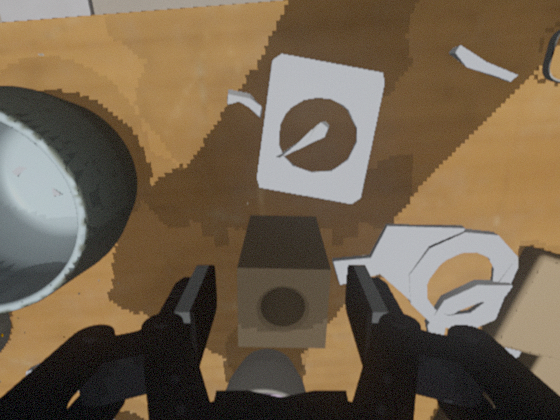

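The prop sits centred between the fingers, its hole at (282,305). Closing and lifting.

Request:
drive_tool(
  moves=[
    [0,0,0,0,0,0,150],
    [0,0,0,0,0,0,200],
    [0,0,0,0,0,0,255],
    [0,0,0,0,0,0,255],
    [0,0,0,0,0,0,255],
    [0,0,0,0,0,0,255],
    [0,0,10,0,0,0,255],
    [0,0,35,0,0,0,255],
    [0,0,65,0,0,0,255],
    [0,0,90,0,0,0,255],
  ],
)

```text
t: 5.25
ee_pos: [0.446, -0.3669, 0.1048]
orientation: [-180.0, -0.0, 176.0]
wrist_force: [-0.0, -0.5, -1.0]
opening: 0.384
```

Request:
drive_tool(
  moves=[
    [2,20,5,0,0,-0.02,255],
    [5,55,10,0,0,-0.06,255],
    [8,100,10,0,0,-0.1,255],
    [12,145,10,0,0,-0.14,255],
    [15,190,10,0,0,-0.18,255],
    [18,235,10,0,0,-0.22,255],
    [21,280,10,0,0,-0.26,255],
    [24,325,10,0,0,-0.3,255],
    [27,370,10,0,0,-0.323,255],
    [31,410,10,0,0,-0.323,255],
  ],
)

```text
t: 6.25
ee_pos: [0.4767, 0.045, 0.1137]
orientation: [-180.0, -0.0, 157.5]
wrist_force: [1.7, -1.0, -1.0]
opening: 0.385
```

Request:
drive_tool(
  moves=[
    [3,40,0,0,0,0,255],
    [5,70,-10,0,0,0,255],
    [7,92,-20,0,0,0,255],
    [7.3,103,-35,0,0,0,255],
    [7.3,105.8,-50,0,0,0,255],
    [7.3,105.8,-65,0,0,0,255],
    [7.3,105.8,-72,0,0,0,255],
    [7.3,105.8,-72,0,0,0,255],
    [7.3,105.8,-72,0,0,0,255],
    [7.3,105.8,-72,0,0,0,255],
  ],
)

```text
t: 7.25
ee_pos: [0.4851, 0.1486, 0.0422]
orientation: [180.0, 0.1, 157.5]
wrist_force: [-0.2, 0.6, -0.6]
opening: 0.385
```

```bash
python3 look.py wrist w3; python3 look.py scene s3 130 260 290 380 5
```

```text
7.25 [0.4851 0.1486 0.0422] [1.7995e+02 6.0000e-02 1.5745e+02] 0.3852580253531724 [-0.2  0.6 -0.6] [ 17.   -0.9 -14.3  76.5  -0.   39.6]
7.3 [0.485  0.1486 0.0422] [1.7995e+02 6.0000e-02 1.5746e+02] 0.38808146987159325 [-0.3 -0.5 -1.8] [ 17.   -0.8 -14.3  76.5  -0.   39.6]
```

View pics/w3.png

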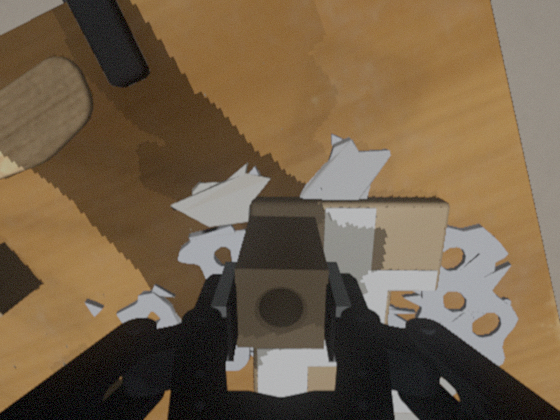

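View pics/s3.png

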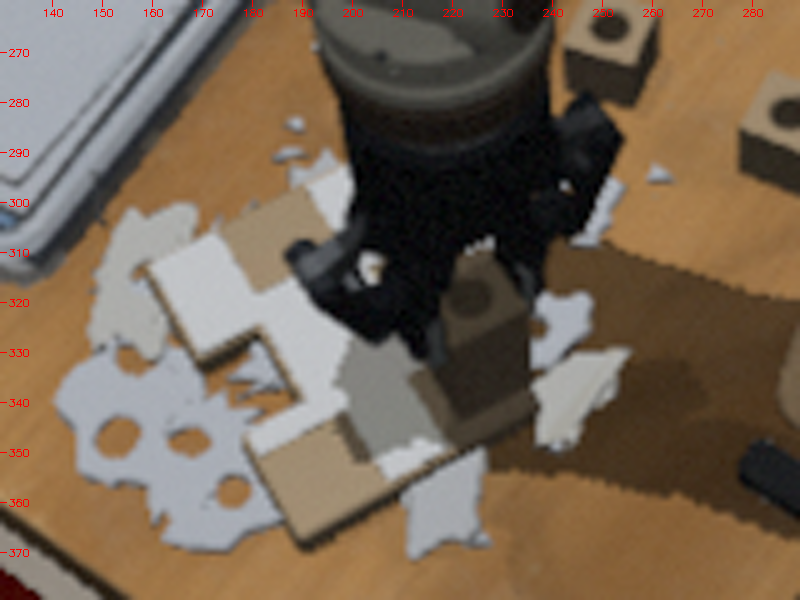

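Request:
drive_tool(
  moves=[
    [0,0,-5,0,0,0,255],
    [0,0,-9,0,0,0,255],
    [0,0,-11,0,0,0,255],
    [0,0,-12,0,0,0,255],
    [0,0,-12.5,0,0,0,255],
    [0,0,-12.5,0,0,0,255],
    [0,0,-12.5,0,0,0,255],
    [0,0,-12.5,0,0,0,255],
    [0,0,-12.5,0,0,0,255],
    [0,0,-12.5,0,0,0,255],
  ],
)

```text
t: 8.35
ee_pos: [0.4845, 0.1489, 0.0289]
orientation: [180.0, 0.0, 157.5]
wrist_force: [-0.1, -0.0, -1.1]
opening: 0.386
```

Request:
drive_tool(
  moves=[
    [0,0,-0.5,0,0,0,255],
    [0,0,-1,0,0,0,255],
    [0,0,-1,0,0,0,150],
    [0,0,-1,0,0,0,130],
    [0,0,-1,0,0,0,120],
    [0,0,-1,0,0,0,120],
    [0,0,-1,0,0,0,120],
    [0,0,5,0,0,0,120],
    [0,0,20,0,0,0,120],
    [0,0,45,0,0,0,120],
  ],
)

```text
t: 9.35
ee_pos: [0.4838, 0.1486, 0.0742]
orientation: [-179.9, -0.1, 157.5]
wrist_force: [0.3, 0.5, 0.5]
opening: 0.527
```

Request:
drive_tool(
  moves=[
    [5,-10,35,0,0,0,90],
    [15,-35,40,0,0,0.05,90],
    [30,-75,40,0,0,0.1,90],
    [50,-110,40,0,0,0.15,90],
    [75,-140,40,0,0,0.2,90],
    [95,-162,40,0,0,0.253,90],
    [112,-180,35,0,0,0.253,90],
    [122,-188,30,0,0,0.253,90],
    [125.6,-190,30,0,0,0.253,90],
    [125.6,-190,30,0,0,0.253,90],
  ],
)

```text
t: 10.35
ee_pos: [0.61, -0.0407, 0.1041]
orientation: [180.0, -0.0, 172.0]
wrist_force: [-0.6, 0.9, -0.3]
opening: 0.646
```

```bash
python3 look.py wrist w4; python3 look.py top t4 90 165 240 275 5
```

```text
10.35 [ 0.61   -0.0407  0.1041] [ 1.7999e+02 -3.0000e-02  1.7199e+02] 0.6461256556781406 [-0.6  0.9 -0.3] [-3.8 12.6  7.1 84.5  0.   4.2]
10.4 [ 0.6098 -0.0404  0.1043] [ 1.7999e+02 -1.0000e-02  1.7202e+02] 0.6484876647855907 [0.6 0.4 1.1] [-3.8 12.6  7.1 84.5  0.   4.2]
```

View pics/w4.png

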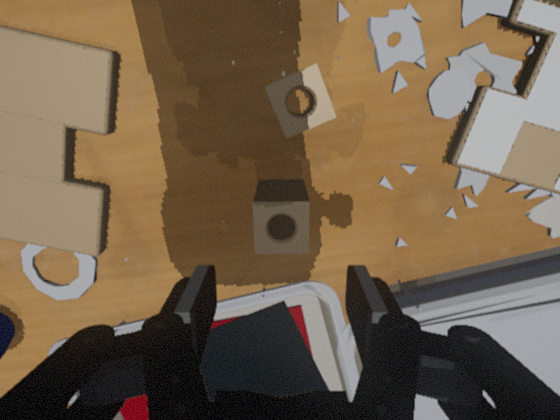

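View pics/t4.png

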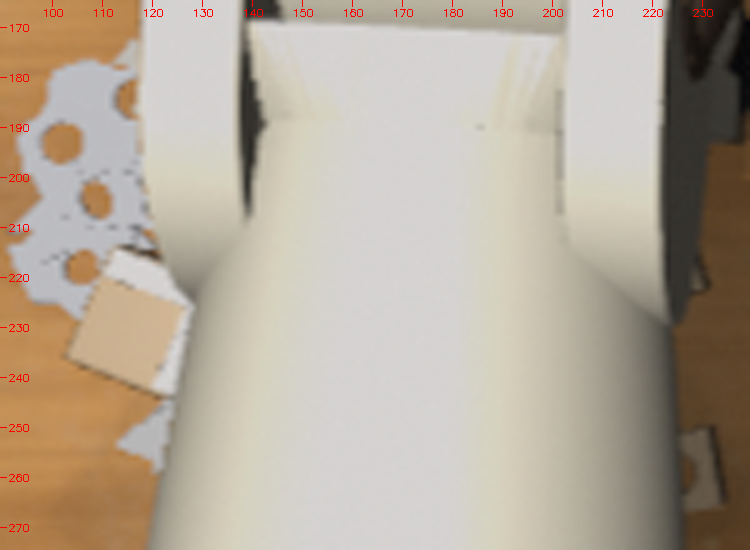

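Run:
```python
from h import *
c=pickle.load(open("w4.pkl","rb"))
print(w(c,281,228,.06))
crop(c,230,170,330,270,6,"pics/w4c.png")
```

```text
[ 0.61099851 -0.04103477  0.06      ]
```

View pics/w4c.png

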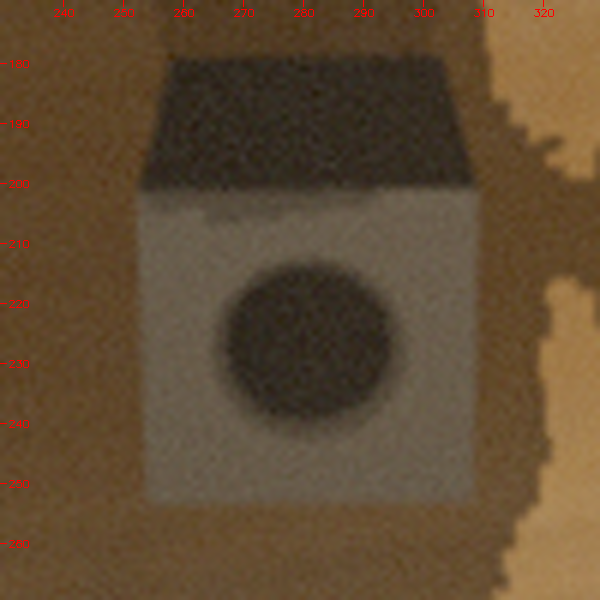

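Request:
drive_tool(
  moves=[
    [0,0,-15,0,0,0,90],
    [0,0,-40,0,0,0,90],
    [0,0,-65,0,0,0,90],
    [0,0,-83,0,0,0,90],
    [0,0,-90,0,0,0,90],
    [0,0,-90,0,0,0,90],
    [0,0,-90,0,0,0,180],
    [0,0,-90,0,0,0,255],
    [0,0,-90,0,0,0,255],
    [0,0,-90,0,0,0,255],
  ],
)

```text
t: 11.45
ee_pos: [0.611, -0.0411, 0.0153]
orientation: [180.0, 0.1, 172.0]
wrist_force: [0.2, 1.6, 6.1]
opening: 0.381
```

Request:
drive_tool(
  moves=[
    [0,0,0,0,0,0,255],
    [0,0,0,0,0,0,255],
    [0,0,10,0,0,0,255],
    [0,0,30,0,0,0,255],
    [0,0,60,0,0,0,255],
    [0,0,85,0,0,0,255],
    [0,0,95,0,0,0,255],
    [0,0,100,0,0,0,255],
    [0,0,100,0,0,0,255],
    [0,0,100,0,0,0,255],
  ],
)

```text
t: 12.45
ee_pos: [0.6096, -0.0412, 0.1125]
orientation: [-180.0, -0.1, 172.0]
wrist_force: [-0.4, 0.6, -1.6]
opening: 0.383
```

Request:
drive_tool(
  moves=[
    [-1,15,0,0,0,-0.04,255],
    [-3,45,0,0,0,-0.1,255],
    [-5,85,0,0,0,-0.16,255],
    [-7,125,0,0,0,-0.22,255],
    [-9,158,0,0,0,-0.253,255],
    [-10,176,-10,0,0,-0.253,255],
    [-10.2,181,-30,0,0,-0.253,255],
    [-10.2,181,-55,0,0,-0.253,255],
    [-10.2,181,-68,0,0,-0.253,255],
    [-10.2,181,-70,0,0,-0.253,255],
  ],
)

```text
t: 13.45
ee_pos: [0.5984, 0.139, 0.0409]
orientation: [-179.8, -0.2, 157.5]
wrist_force: [-0.2, 0.6, -1.3]
opening: 0.386
```

Request:
drive_tool(
  moves=[
    [0,0,-3,0,0,0,255],
    [0,0,-8,0,0,0,255],
    [0,0,-12,0,0,0,255],
    [0,0,-14,0,0,0,255],
    [0,0,-15,0,0,0,255],
    [0,0,-15.5,0,0,0,255],
    [0,0,-15.5,0,0,0,255],
    [0,0,-15.5,0,0,0,255],
    [0,0,-15.5,0,0,0,255],
    [0,0,-15.5,0,0,0,255],
  ],
)

```text
t: 14.45
ee_pos: [0.6002, 0.1398, 0.0303]
orientation: [180.0, 0.1, 157.5]
wrist_force: [-4.7, -1.3, 9.5]
opening: 0.388
```

```bash
python3 look.py wrist w5; python3 look.py scene s5 130 260 290 380 5
```

```text
14.45 [0.6002 0.1398 0.0303] [1.7996e+02 8.0000e-02 1.5749e+02] 0.3876624257534362 [-4.7 -1.3  9.5] [13.1 14.1  0.7 76.5 -0.  35.6]
14.5 [0.6002 0.1398 0.0303] [1.7996e+02 9.0000e-02 1.5749e+02] 0.38586284782609653 [-4.3 -2.   9.4] [13.1 14.1  0.7 76.5 -0.  35.6]
```

View pics/w5.png

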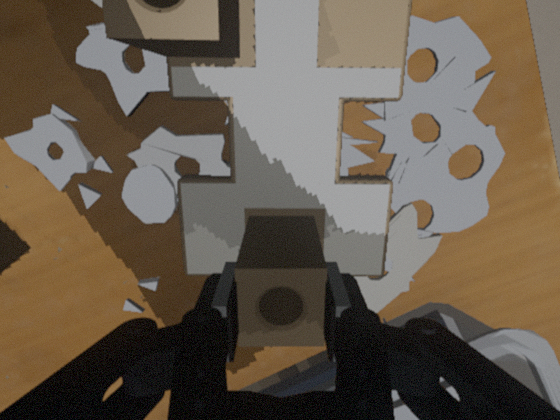

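View pics/s5.png

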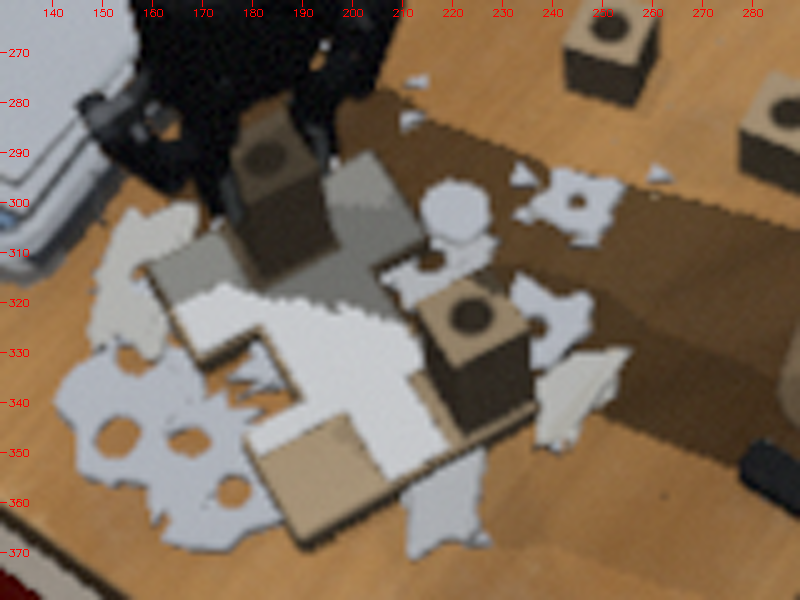

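Request:
drive_tool(
  moves=[
    [0,0,0,0,0,0,150],
    [0,0,0,0,0,0,130],
    [0,0,0,0,0,0,120],
    [0,0,0,0,0,0,120],
    [0,0,0,0,0,0,120],
    [0,0,3,0,0,0,120],
    [0,0,10,0,0,0,120],
    [0,0,35,0,0,0,120],
    [0,0,65,0,0,0,120],
    [0,0,85,0,0,0,120],
  ],
)

```text
t: 15.55
ee_pos: [0.6004, 0.1399, 0.1162]
orientation: [179.9, 0.1, 157.5]
wrist_force: [-0.3, 0.6, 0.8]
opening: 0.536
```

```bash
python3 look.py scene s6 130 260 290 380 5; python3 look.py wrist w6;python3 - <<'E'
from h import *
c=pickle.load(open("s6.pkl","rb"))
print(px(c,[.5998,.1402,.075]),px(c,[.4844,.1491,.075]))
E
```

```text
15.55 [0.6004 0.1399 0.1162] [1.7992e+02 1.0000e-01 1.5749e+02] 0.5357038932808634 [-0.3  0.6  0.8] [13.1 13.1  9.1 85.8  0.  35.6]
15.6 [0.6015 0.1402 0.1194] [179.79   0.29 157.49] 0.528909440097606 [-0.5 -0.4  2.4] [13.1 13.   9.3 85.9 -0.  35.6]
(np.float64(182.4658463371252), np.float64(291.11635775041896)) (np.float64(223.8406891485252), np.float64(322.2844438161468))
```

View pics/s6.png

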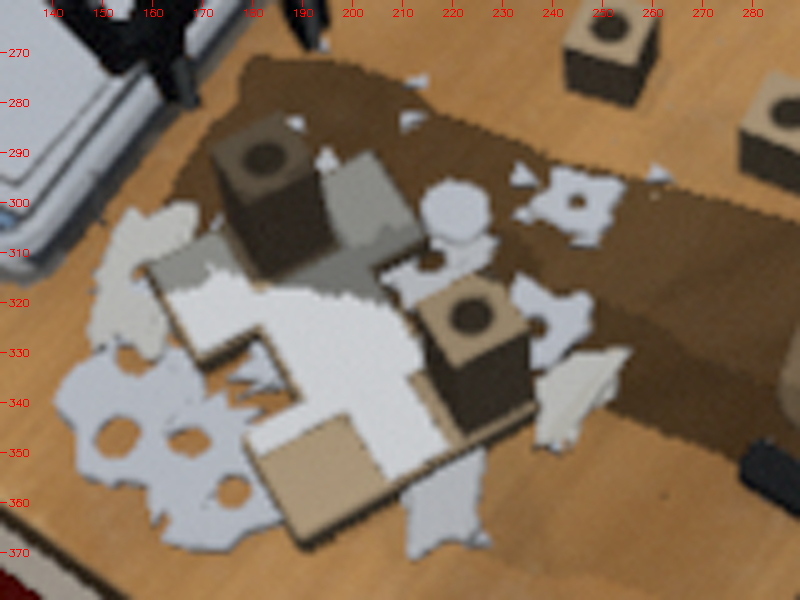

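View pics/w6.png

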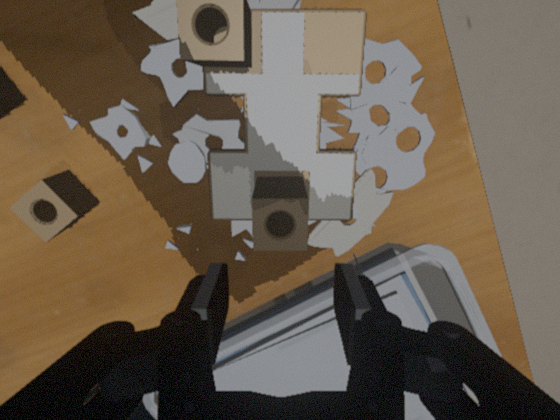

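Request:
drive_tool(
  moves=[
    [0,-20,5,0,0,0.02,90],
    [-1,-60,10,0,0,0.05,90],
    [-2,-110,10,0,0,0.1,90],
    [-3,-160,10,0,0,0.148,90],
    [-4,-210,10,0,0,0.148,90],
    [-5,-260,10,0,0,0.148,90],
    [-6,-310,10,0,0,0.148,90],
    [-7,-360,10,0,0,0.148,90],
    [-8,-410,10,0,0,0.148,90],
    [-8,-450,10,0,0,0.148,90],
  ],
)

```text
t: 16.65
ee_pos: [0.5911, -0.3129, 0.1228]
orientation: [-180.0, -0.0, 165.9]
wrist_force: [1.0, 0.2, 0.8]
opening: 0.652
```

Request:
drive_tool(
  moves=[
    [0,-30,0,0,0,0,90],
    [0,-52,-5,0,0,0,90],
    [0,-63,-10,0,0,0,90],
    [0,-66.5,-15,0,0,0,90],
    [0,-66.5,-20,0,0,0,90],
    [0,-66.5,-20,0,0,0,90],
    [0,-66.5,-20,0,0,0,90],
    [0,-66.5,-20,0,0,0,90],
    [0,-66.5,-20,0,0,0,90],
    [0,-66.5,-20,0,0,0,90],
  ],
)

```text
t: 17.65
ee_pos: [0.5921, -0.3765, 0.1037]
orientation: [-180.0, 0.0, 166.0]
wrist_force: [0.3, 0.6, 0.4]
opening: 0.65
```

```bash
python3 look.py wrist w7
```

```text
17.65 [ 0.5921 -0.3765  0.1037] [-1.7999e+02  3.0000e-02  1.6599e+02] 0.6500677841613818 [0.3 0.6 0.4] [-32.5  25.6  23.5  87.9   0.  -18.4]
```

View pics/w7.png

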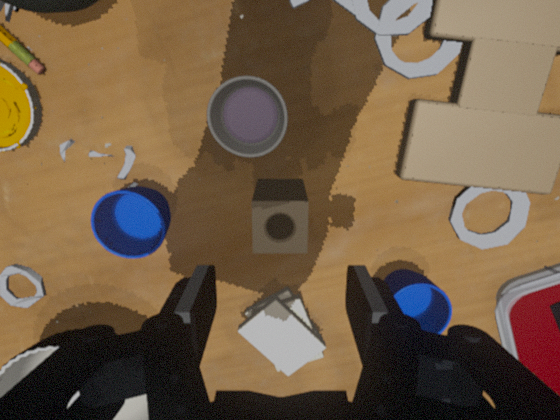

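B is aligned, its hole at (280,227). Descending and gripping.

Request:
drive_tool(
  moves=[
    [0,0,-15,0,0,0,90],
    [0,0,-40,0,0,0,90],
    [0,0,-65,0,0,0,90],
    [0,0,-83,0,0,0,90],
    [0,0,-89.5,0,0,0,90],
    [0,0,-89.5,0,0,0,90],
    [0,0,-89.5,0,0,0,180],
    [0,0,-89.5,0,0,0,255],
    [0,0,-89.5,0,0,0,255],
    [0,0,-89.5,0,0,0,255],
  ],
)

```text
t: 18.7
ee_pos: [0.5926, -0.3771, 0.0153]
orientation: [-180.0, 0.1, 166.0]
wrist_force: [-0.2, -0.8, 6.0]
opening: 0.385
```

Request:
drive_tool(
  moves=[
    [0,0,0,0,0,0,255],
    [0,0,0,0,0,0,255],
    [0,0,10,0,0,0,255],
    [0,0,30,0,0,0,255],
    [0,0,60,0,0,0,255],
    [0,10,85,0,0,0,255],
    [0,30,100,0,0,0,255],
    [0,60,105,0,0,0,255],
    [0,100,105,0,0,0,255],
    [0,140,105,0,0,0,255],
  ],
)

```text
t: 19.7
ee_pos: [0.5914, -0.2345, 0.1188]
orientation: [180.0, -0.0, 166.0]
wrist_force: [1.3, 0.3, -0.7]
opening: 0.383
```

Request:
drive_tool(
  moves=[
    [-4,45,0,0,0,-0.03,255],
    [-10,92,0,0,0,-0.06,255],
    [-18,140,0,0,0,-0.1,255],
    [-26,188,0,0,0,-0.148,255],
    [-36,236,0,0,0,-0.148,255],
    [-46,284,0,0,0,-0.148,255],
    [-56,330,0,0,0,-0.148,255],
    [-66,375,0,0,0,-0.148,255],
    [-74,412,0,0,0,-0.148,255],
    [-78,438,0,0,0,-0.148,255],
  ],
)

```text
t: 20.7
ee_pos: [0.5119, 0.2042, 0.1187]
orientation: [-180.0, -0.0, 157.6]
wrist_force: [-0.3, -1.4, -0.6]
opening: 0.383
```

Request:
drive_tool(
  moves=[
    [-1.8,12,0,0,0,0,255],
    [-1.8,14,-10,0,0,0,255],
    [-1.8,14,-30,0,0,0,255],
    [-1.8,14,-50,0,0,0,255],
    [-1.8,14,-68,0,0,0,255],
    [-1.8,14,-78,0,0,0,255],
    [-1.8,14,-84,0,0,0,255],
    [-1.8,14,-88,0,0,0,255],
    [-1.8,14,-90,0,0,0,255],
    [-1.8,14,-90,0,0,0,255],
  ],
)

```text
t: 21.7
ee_pos: [0.5125, 0.215, 0.0303]
orientation: [180.0, 0.1, 157.5]
wrist_force: [-3.3, -2.2, 4.5]
opening: 0.388
```

```bash
python3 look.py scene s8 130 260 290 380 5
```

```text
21.7 [0.5125 0.215  0.0303] [1.7997e+02 7.0000e-02 1.5747e+02] 0.38838834026339786 [-3.3 -2.2  4.5] [22.8  6.  -8.5 75.4 -0.  45.3]
```

View pics/s8.png

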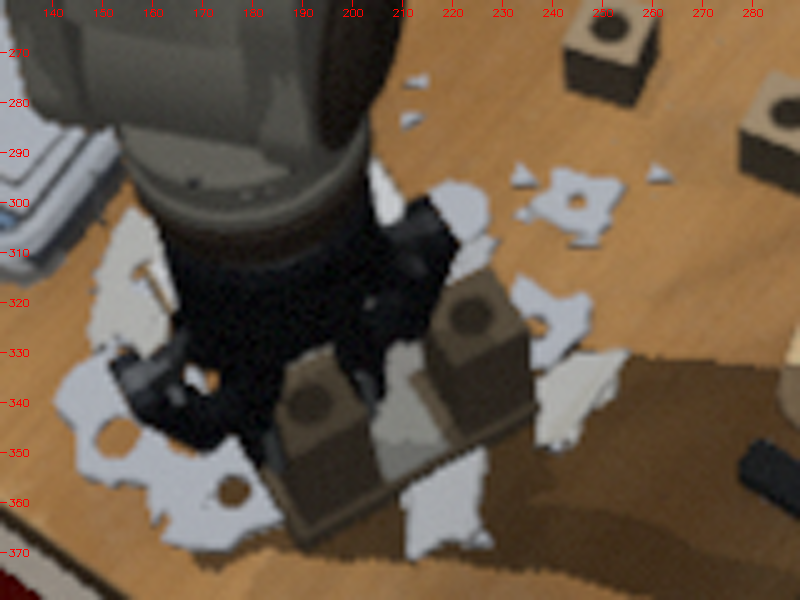

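Request:
drive_tool(
  moves=[
    [0,0,0,0,0,0,150],
    [0,0,0,0,0,0,130],
    [0,0,0,0,0,0,120],
    [0,0,0,0,0,0,120],
    [0,0,0,0,0,0,120],
    [0,0,3,0,0,0,120],
    [0,0,15,0,0,0,120],
    [0,0,40,0,0,0,120],
    [0,0,75,0,0,0,120],
    [0,-10,100,0,0,0,120],
  ],
)

```text
t: 22.75
ee_pos: [0.5125, 0.2061, 0.132]
orientation: [179.9, 0.1, 157.5]
wrist_force: [-0.2, 0.0, -0.2]
opening: 0.53
```

Request:
drive_tool(
  moves=[
    [2,-40,0,0,0,0,30],
    [4,-88,0,0,0,0,30],
    [5,-136,0,0,0,0,30],
    [6,-184,0,0,0,0,30],
    [7,-232,0,0,0,0,30],
    [8,-280,0,0,0,0,30],
    [9,-328,0,0,0,0,30],
    [10,-376,0,0,0,0,30],
    [11,-424,0,0,0,0,30],
    [12,-470,0,0,0,0,30],
  ],
)

```text
t: 23.75
ee_pos: [0.524, -0.2669, 0.1302]
orientation: [-180.0, 0.1, 157.5]
wrist_force: [1.1, 0.6, -0.2]
opening: 0.88
```

Request:
drive_tool(
  moves=[
    [1,-45,0,0,0,0,30],
    [1.5,-80,-5,0,0,0,30],
    [1.5,-105,-10,0,0,0,30],
    [1.5,-114,-15,0,0,0,30],
    [1.5,-116.5,-20,0,0,0,30],
    [1.5,-116.5,-25,0,0,0,30],
    [1.5,-116.5,-30,0,0,0,30],
    [1.5,-116.5,-30,0,0,0,30],
    [1.5,-116.5,-30,0,0,0,30],
    [1.5,-116.5,-30,0,0,0,30],
  ],
)

```text
t: 24.75
ee_pos: [0.5259, -0.3808, 0.0994]
orientation: [-180.0, 0.0, 157.5]
wrist_force: [-0.6, -0.9, 0.3]
opening: 0.883
```

```bash
python3 look.py wrist w9;  python3 look.py scene s9 130 260 290 380 5;python3 - <<'E'
from h import *
c=pickle.load(open("s9.pkl","rb"))
print(px(c,[.5998,.1402,.075]),px(c,[.4844,.1491,.075]),px(c,[.512,.2156,.075]))
E
```

```text
24.75 [ 0.5259 -0.3808  0.0994] [-1.7999e+02  4.0000e-02  1.5753e+02] 0.8828286283225005 [-0.6 -0.9  0.3] [-35.9  17.9  13.   85.1   0.  -13.4]
24.8 [ 0.5259 -0.3809  0.0994] [-1.7999e+02  4.0000e-02  1.5752e+02] 0.8813546217824355 [ 0.9 -0.1 -0.5] [-35.9  17.9  13.   85.1   0.  -13.4]
(np.float64(182.4658463371252), np.float64(291.11635775041896)) (np.float64(223.8406891485252), np.float64(322.2844438161468)) (np.float64(191.2676920890122), np.float64(340.2381543205832))
```

View pics/w9.png

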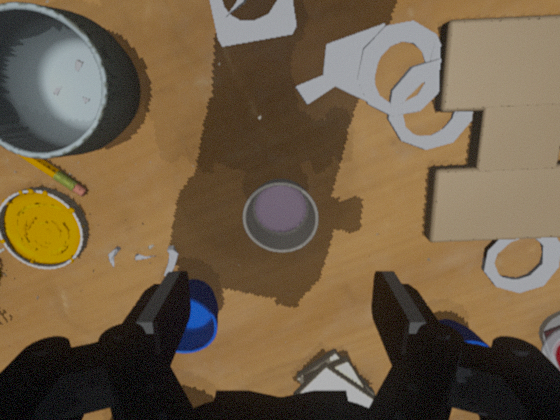

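View pics/s9.png

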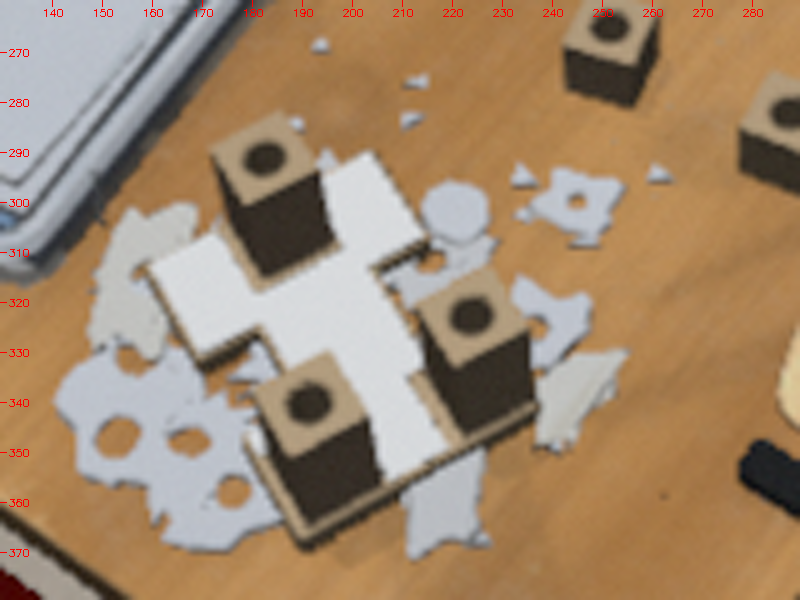

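Run:
```python
from h import *
c=pickle.load(open("w9.pkl","rb"))
print(w(c,281,216.5,.042)); crop(c,225,165,340,265,6,"pics/w9c.png")
```

```text
[ 0.52417399 -0.38030463  0.042     ]
```

View pics/w9c.png

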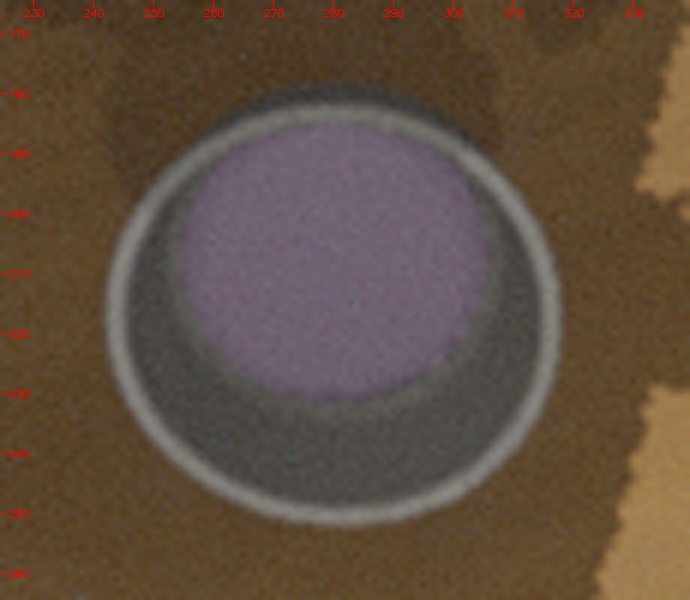

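Request:
drive_tool(
  moves=[
    [0,0,-15,0,0,0,30],
    [0,0,-40,0,0,0,30],
    [0,0,-62,0,0,0,30],
    [0,0,-78,0,0,0,30],
    [0,0,-85,0,0,0,30],
    [0,0,-85.5,0,0,0,60],
    [0,0,-85.5,0,0,0,90],
    [0,0,-85.5,0,0,0,110],
    [0,0,-85.5,0,0,0,125],
    [0,0,-85.5,0,0,0,140],
  ],
)

```text
t: 25.85
ee_pos: [0.5266, -0.3814, 0.0156]
orientation: [-180.0, 0.2, 157.5]
wrist_force: [0.3, 3.0, 6.7]
opening: 0.502
```

Request:
drive_tool(
  moves=[
    [0,0,0,0,0,0,160],
    [0,0,0,0,0,0,200],
    [0,0,0,0,0,0,255],
    [0,0,0,0,0,0,255],
    [0,0,0,0,0,0,255],
    [0,0,0,0,0,0,255],
    [0,0,5,0,0,0,255],
    [0,0,12,0,0,0,255],
    [0,0,25,0,0,0,255],
    [0,0,40,0,0,0,255],
  ],
)

```text
t: 26.85
ee_pos: [0.5255, -0.3811, 0.0545]
orientation: [180.0, -0.0, 157.5]
wrist_force: [0.2, -0.9, -0.0]
opening: 0.492
```

```bash
python3 look.py wrist w10; python3 look.py scene s10 270 110 400 210 6
```

```text
26.85 [ 0.5255 -0.3811  0.0545] [ 1.8000e+02 -1.0000e-02  1.5749e+02] 0.4916356816784009 [ 0.2 -0.9 -0. ] [-35.9  18.3   8.6  80.3  -0.  -13.4]
26.9 [ 0.5266 -0.3819  0.0578] [-179.95    0.21  157.49] 0.49114181250479555 [ 0.6 -0.4  1.9] [-36.   18.2   8.8  80.4  -0.  -13.4]
```

View pics/w10.png

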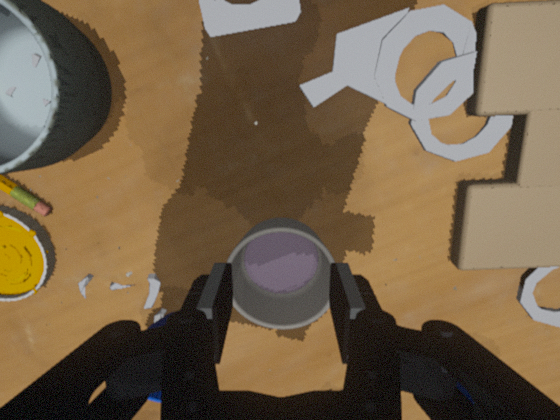

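View pics/s10.png

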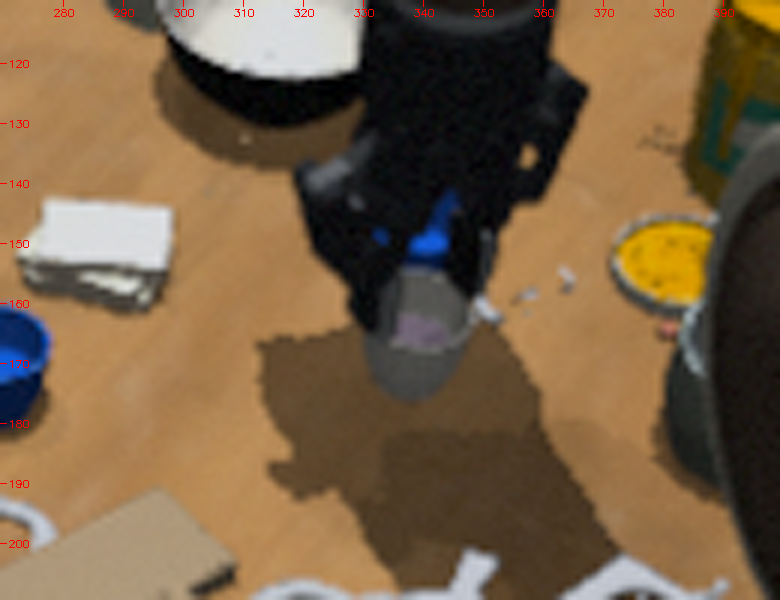

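Request:
drive_tool(
  moves=[
    [0,5,15,0,0,0,255],
    [1,20,40,0,0,0,255],
    [2,50,60,0,0,0,255],
    [4,90,67,0,0,0,255],
    [6,135,67,0,0,0,255],
    [8,180,67,0,0,0,255],
    [10,225,67,0,0,0,255],
    [12,270,67,0,0,0,255],
    [14,315,67,0,0,0,255],
    [16,360,67,0,0,0,255],
  ],
)

```text
t: 27.95
ee_pos: [0.5411, -0.0192, 0.1211]
orientation: [180.0, 0.0, 157.5]
wrist_force: [0.9, 0.0, 0.3]
opening: 0.488
```

Request:
drive_tool(
  moves=[
    [2,45,0,0,0,0,255],
    [4,90,0,0,0,0,255],
    [6,130,0,0,0,0,255],
    [7,160,0,0,0,0,255],
    [8,177,0,0,0,0,255],
    [8,182,0,0,0,0,255],
    [8,182,0,0,0,0,255],
    [8,182,0,0,0,0,255],
    [8,182,0,0,0,0,255],
    [8,182,0,0,0,0,255],
  ],
)

```text
t: 28.95
ee_pos: [0.5497, 0.1598, 0.1205]
orientation: [-180.0, 0.0, 157.4]
wrist_force: [1.0, -0.3, -0.9]
opening: 0.492
```

```bash
python3 look.py wrist w11; python3 look.py scene s11 130 240 290 380 5;python3 - <<'E'
from h import *
c=pickle.load(open("w11.pkl","rb"))
for p in ([.5998,.1402,.075],[.4844,.1491,.075],[.512,.2156,.075]): print(np.round(px(c,p),1))
E
```

```text
28.95 [0.5497 0.1598 0.1205] [-180.      0.    157.41] 0.4918313808628075 [ 1.  -0.3 -0.9] [16.2  7.2  2.7 85.6 -0.  38.8]
29.0 [0.5497 0.16   0.1205] [-1.8000e+02  1.0000e-02  1.5742e+02] 0.4936914196528032 [ 0.6 -0.1 -1.5] [16.2  7.2  2.7 85.6 -0.  38.8]
[283. 302.]
[219.9 132.6]
[346.4 132.5]
```

View pics/w11.png

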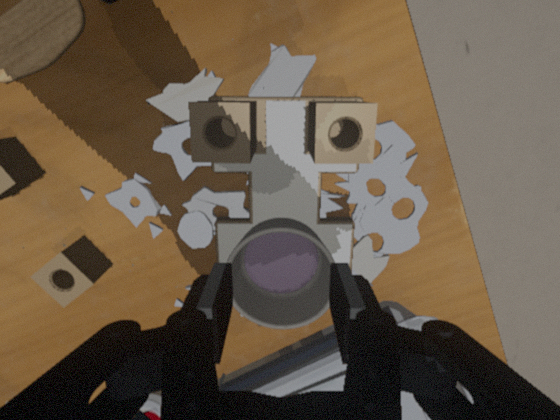

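View pics/s11.png

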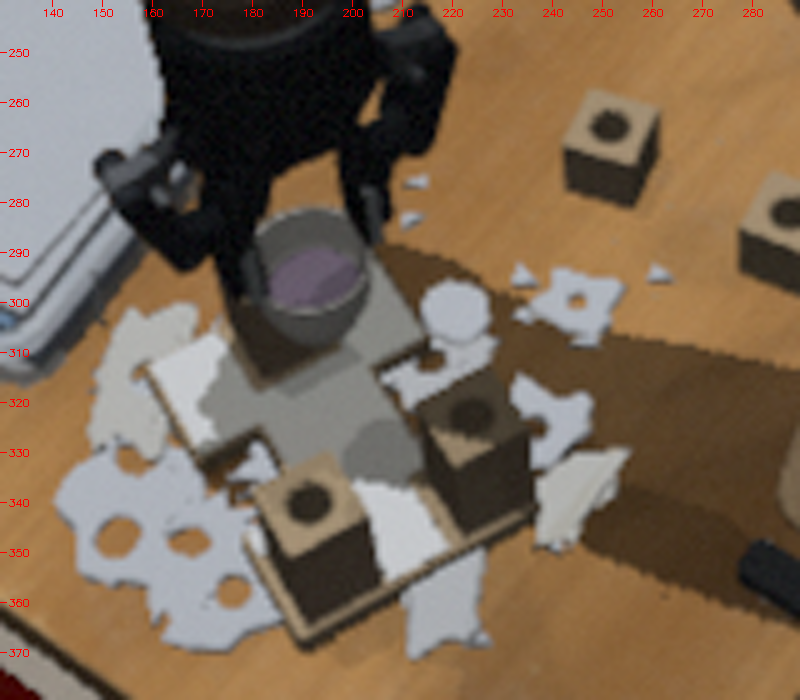

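Run:
```python
from h import *
c=pickle.load(open("w11.pkl","rb"))
print(w(c,280,275,.149), w(c,280,271,.149))
print(w(c,284,195,.015))
crop(c,200,80,400,340,2.8,"pics/w11c.png",20)
```

```text
[0.54480022 0.16117663 0.149     ] [0.54308922 0.16188999 0.149     ]
[0.54782123 0.16291349 0.015     ]
```

View pics/w11c.png

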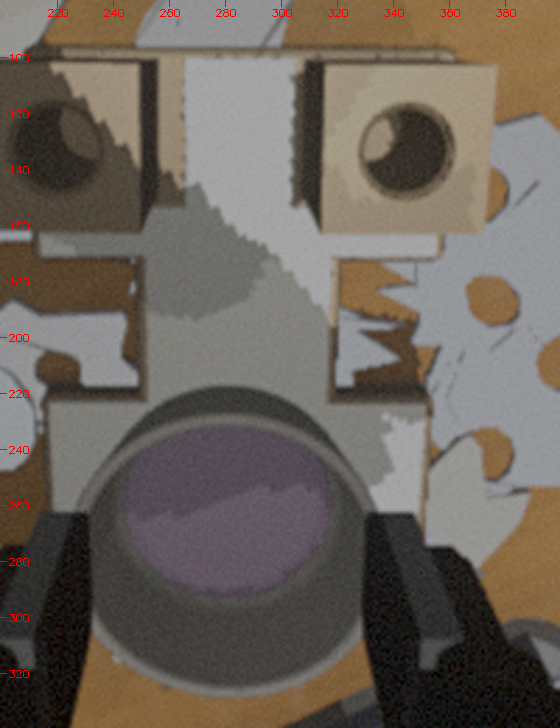

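Request:
drive_tool(
  moves=[
    [0,0,-10,0,0,0,255],
    [0,0,-28,0,0,0,255],
    [0,0,-46,0,0,0,255],
    [0,0,-64,0,0,0,255],
    [0,0,-76,0,0,0,255],
    [0,0,-82,0,0,0,255],
    [0,0,-85,0,0,0,255],
    [0,0,-86,0,0,0,255],
    [0,0,-86,0,0,0,255],
    [0,0,-86,0,0,0,255],
  ],
)

```text
t: 30.05
ee_pos: [0.55, 0.161, 0.0351]
orientation: [180.0, 0.0, 157.5]
wrist_force: [1.0, -0.2, -0.9]
opening: 0.491
```

Request:
drive_tool(
  moves=[
    [0,0,-1,0,0,0,255],
    [0,0,-2,0,0,0,255],
    [0,0,-3,0,0,0,255],
    [0,0,-4,0,0,0,255],
    [0,0,-4.5,0,0,0,255],
    [0,0,-4.5,0,0,0,255],
    [0,0,-4.5,0,0,0,255],
    [0,0,-4.5,0,0,0,255],
    [0,0,-4.5,0,0,0,255],
    [0,0,-4.5,0,0,0,255],
  ],
)

```text
t: 31.05
ee_pos: [0.5504, 0.1606, 0.0309]
orientation: [180.0, 0.1, 157.5]
wrist_force: [-0.0, -2.9, 5.9]
opening: 0.487
```

```bash
python3 look.py scene s12 130 240 290 380 5
```

```text
31.05 [0.5504 0.1606 0.0309] [1.7997e+02 1.1000e-01 1.5748e+02] 0.4872335618111455 [-0.  -2.9  5.9] [16.3  8.3 -5.9 75.7 -0.  38.8]
```

View pics/s12.png

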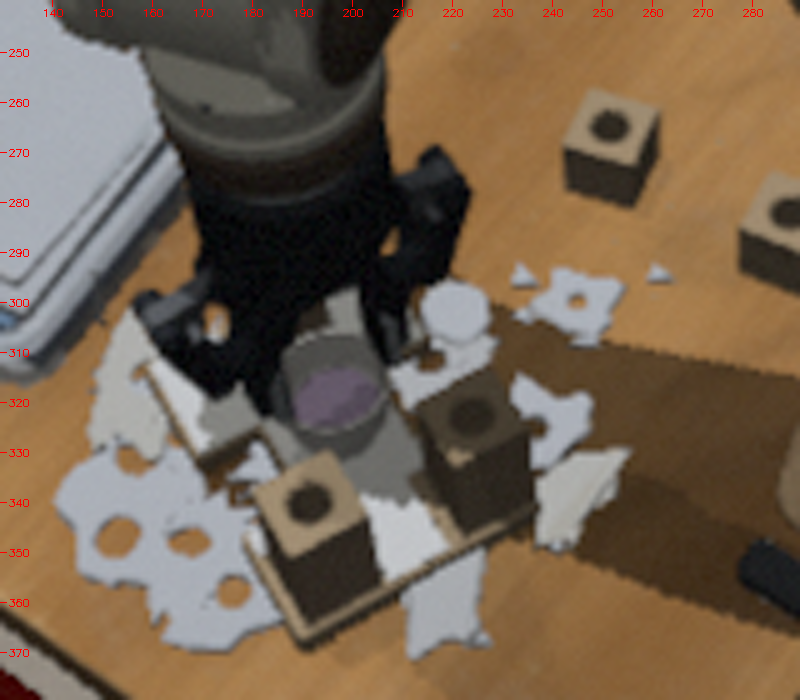

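Request:
drive_tool(
  moves=[
    [0,0,0,0,0,0,120],
    [0,0,0,0,0,0,105],
    [0,0,0,0,0,0,80],
    [0,0,0,0,0,0,60],
    [0,0,0,0,0,0,50],
    [0,0,0,0,0,0,50],
    [0,0,5,0,0,0,50],
    [0,0,25,0,0,0,50],
    [0,0,55,0,0,0,50],
    [0,0,90,0,0,0,50],
  ],
)

```text
t: 32.1
ee_pos: [0.549, 0.1607, 0.1204]
orientation: [-179.9, -0.1, 157.5]
wrist_force: [-0.2, 0.3, -0.6]
opening: 0.804
```

```bash
python3 look.py wrist w13 ; python3 look.py scene s13 130 240 290 380 5
python3 - <<'E'
from h import *
c=pickle.load(open("s13.pkl","rb"))
print(px(c,[.549,.1613,.057]))
E
```

```text
32.1 [0.549  0.1607 0.1204] [-1.7994e+02 -7.0000e-02  1.5749e+02] 0.8038074378536403 [-0.2  0.3 -0.6] [16.3  7.2  2.8 85.7  0.  38.8]
32.15 [0.5511 0.1613 0.1274] [179.76   0.3  157.49] 0.8089721009216696 [-0.9 -0.6  5.6] [16.3  7.   3.3 85.9  0.  38.8]
(np.float64(195.6856827769569), np.float64(315.1830721220385))
```

View pics/w13.png

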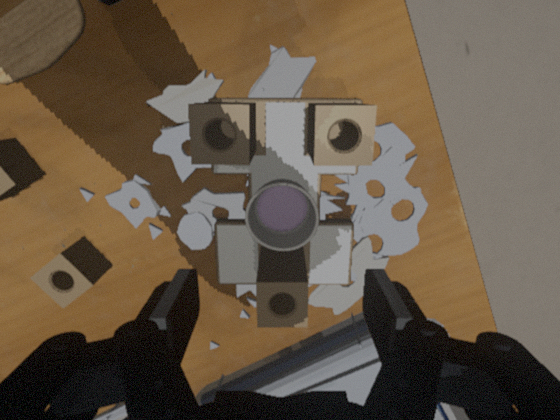

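View pics/s13.png

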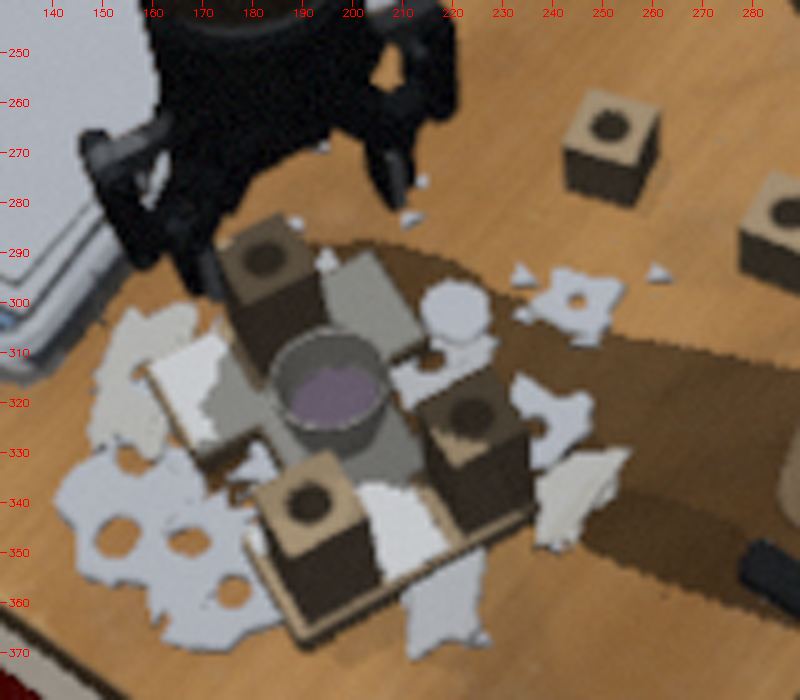

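The cup sits at the shelf's middle: rim (195.5,316) against a predicted (195.7,315.2). Now the top shelf.

Request:
drive_tool(
  moves=[
    [0,-20,5,0,0,0.01,0],
    [-1,-60,10,0,0,0.03,0],
    [-2,-105,10,0,0,0.044,0],
    [-3,-150,10,0,0,0.044,0],
    [-4,-198,10,0,0,0.044,0],
    [-5,-246,0,0,0,0.044,0],
    [-6,-290,-10,0,0,0.044,0],
    [-6.6,-330,-20,0,0,0.044,0],
    [-6.6,-360,-25,0,0,0.044,0],
    [-6.6,-372.7,-30,0,0,0.044,0],
  ],
)

```text
t: 33.2
ee_pos: [0.5425, -0.2143, 0.0892]
orientation: [-180.0, -0.0, 159.9]
wrist_force: [0.2, -0.1, 0.2]
opening: 1.002
```

Request:
drive_tool(
  moves=[
    [0,0,0,0,0,0,0],
    [0,0,0,0,0,0,0],
    [0,0,0,0,0,0,0],
    [0,0,0,0,0,0,0],
    [0,0,0,0,0,0,0],
    [0,0,0,0,0,0,0],
    [0,0,0,0,0,0,0],
    [0,0,0,0,0,0,0],
    [0,0,0,0,0,0,0],
    [0,0,0,0,0,0,0],
  ],
)

```text
t: 34.2
ee_pos: [0.543, -0.2119, 0.0899]
orientation: [-180.0, -0.0, 160.0]
wrist_force: [0.2, -0.1, 0.0]
opening: 1.001
```

```bash
python3 look.py wrist w14;python3 - <<'E'
from h import *
c=pickle.load(open("w14.pkl","rb")); crop(c,100,60,500,380,2,"pics/w14c.png",20)
t=np.radians(-20.06);R=np.array([[np.cos(t),-np.sin(t)],[np.sin(t),np.cos(t)]])
for m in [(75,56),(75,-56),(-75,-56),(-75,56),(19,28),(-19,28),(19,-28),(-19,-28)]: print(m,np.round(px(c,[*(R@np.array(m)/1000+[.5424,-.2116]),.015]),1))
E
```

```text
34.2 [ 0.543  -0.2119  0.0899] [-180.     -0.    160.01] 1.0008558604910847 [ 0.2 -0.1  0. ] [-21.3   8.7   1.1  82.4  -0.   -1.3]
(75, 56) [355.6 304.9]
(75, -56) [206.9 304.7]
(-75, -56) [192.7  96.4]
(-75, 56) [370.5  96.6]
(19, 28) [321.  235.6]
(-19, 28) [322.9 183.2]
(19, -28) [241.8 235.5]
(-19, -28) [240.  183.1]
```

View pics/w14c.png

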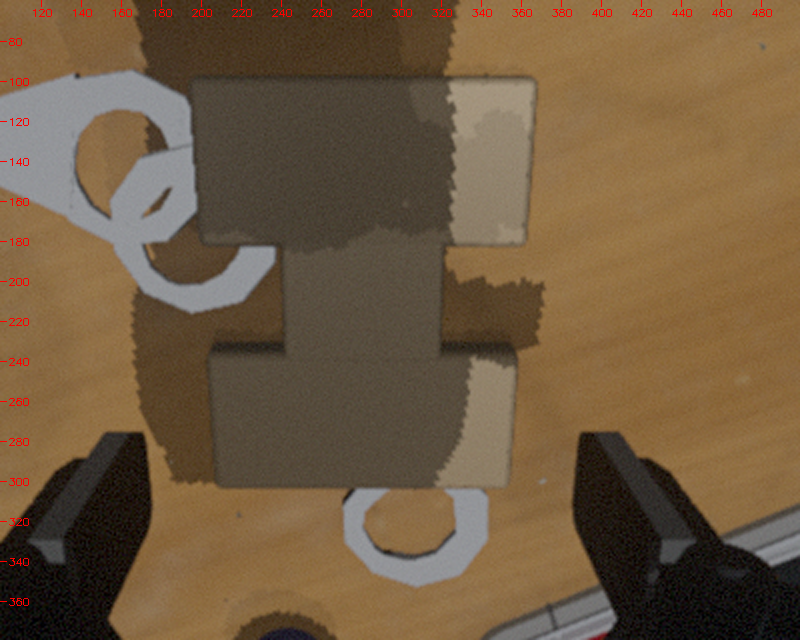

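Request:
drive_tool(
  moves=[
    [-0.5,0,-12,0,0,0,0],
    [-0.5,-0.5,-32,0,0,0,0],
    [-0.5,-0.5,-52,0,0,0,0],
    [-0.5,-0.5,-68,0,0,0,0],
    [-0.5,-0.5,-80,0,0,0,0],
    [-0.5,-0.5,-87,0,0,0,0],
    [-0.5,-0.5,-91.5,0,0,0,0],
    [-0.5,-0.5,-91.5,0,0,0,0],
    [-0.5,-0.5,-91.5,0,0,0,0],
    [-0.5,-0.5,-91.5,0,0,0,0],
  ],
)

```text
t: 35.25
ee_pos: [0.543, -0.2125, -0.0009]
orientation: [-180.0, 0.1, 160.0]
wrist_force: [-1.1, -0.4, 0.1]
opening: 0.999
```

```bash
python3 look.py wrist w15; python3 look.py scene s15 240 150 360 260 6
```

```text
35.25 [ 0.543  -0.2125 -0.0009] [-1.8000e+02  7.0000e-02  1.6002e+02] 0.9985217546038818 [-1.1 -0.4  0.1] [-21.4  10.6  -7.   72.4   0.   -1.4]
35.3 [ 0.5429 -0.2125 -0.0009] [-1.8000e+02  6.0000e-02  1.6002e+02] 1.0026222469322401 [ 0.4 -0.2 -0.4] [-21.4  10.6  -7.   72.4  -0.   -1.4]
```

View pics/w15.png

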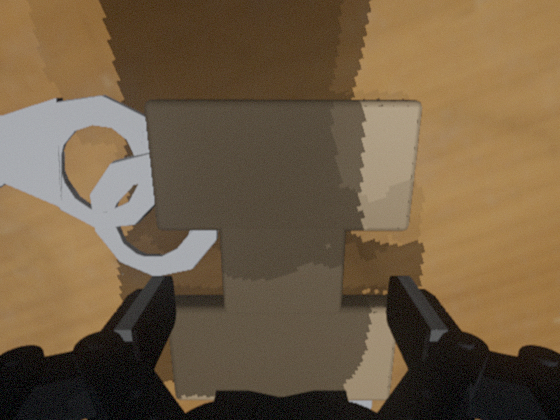

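View pics/s15.png

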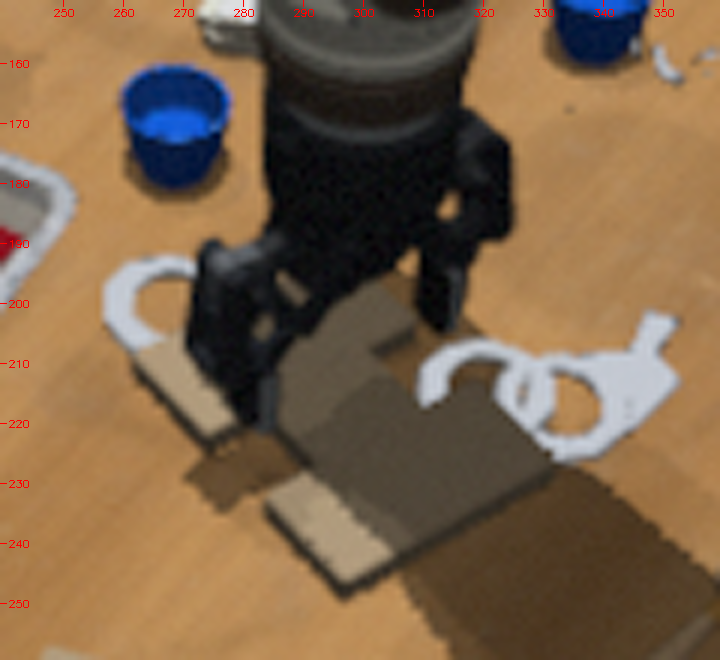

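Request:
drive_tool(
  moves=[
    [0,0,0,0,0,0,30],
    [0,0,0,0,0,0,60],
    [0,0,0,0,0,0,70],
    [0,0,0,0,0,0,75],
    [0,0,0,0,0,0,75],
    [0,0,0,0,0,0,75],
    [0,0,0,0,0,0,75],
    [0,0,0,0,0,0,75],
    [0,0,0,0,0,0,75],
    [0,0,0,0,0,0,75],
  ],
)

```text
t: 36.35
ee_pos: [0.5425, -0.2124, -0.0016]
orientation: [-180.0, 0.0, 160.0]
wrist_force: [-0.2, -0.2, 0.1]
opening: 0.71
```

```bash
python3 look.py wrist w16 150 200 420 400 2.8; python3 look.py scene s16 240 150 360 260 6
```

```text
36.35 [ 0.5425 -0.2124 -0.0016] [-180.      0.    160.01] 0.7096806930155661 [-0.2 -0.2  0.1] [-21.4  10.6  -7.   72.4  -0.   -1.4]
36.4 [ 0.5425 -0.2123 -0.0016] [180.     0.   160.02] 0.7067671985126448 [-0.1 -0.1 -0.5] [-21.4  10.6  -7.   72.4   0.   -1.4]
```

View pics/w16.png

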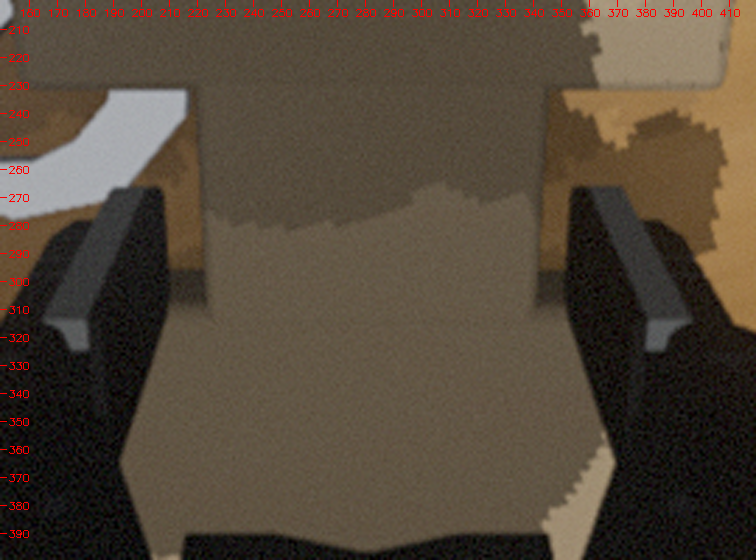

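View pics/s16.png

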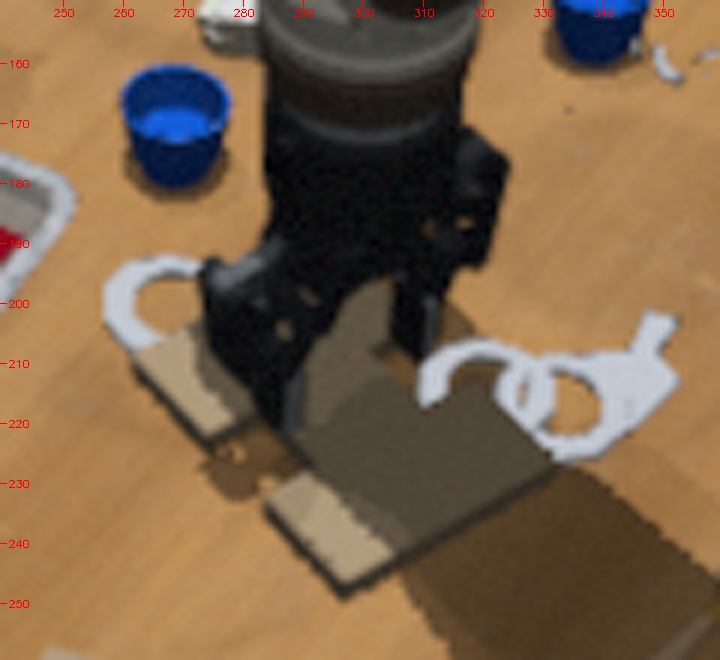

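Run:
```python
from h import *
c=pickle.load(open("w16.pkl","rb"))
t=np.radians(160);d=np.array([np.cos(t),np.sin(t)]);n=np.array([-np.sin(t),np.cos(t)])
for z in (0,.003,.006,.009,.012,.015):
  print(z,[np.round(px(c,[*(np.array([.5425,-.2124])+sx*.011*d+sy*.0302*n),z]),1).tolist() for sx,sy in((1,1),(1,-1))])
```

```text
0 [[218.9, 237.6], [343.9, 237.7]]
0.003 [[217.9, 240.0], [344.9, 240.0]]
0.006 [[216.8, 242.5], [346.0, 242.5]]
0.009 [[215.7, 245.0], [347.1, 245.0]]
0.012 [[214.6, 247.6], [348.2, 247.7]]
0.015 [[213.5, 250.3], [349.4, 250.4]]
```

Run:
```python
from h import *
t=np.radians(160);d=np.array([np.cos(t),np.sin(t)]);n=np.array([-np.sin(t),np.cos(t)])
c=pickle.load(open("w16.pkl","rb"))
for z in (0,.006,.012,.018,.024,.03):
  print(z,[np.round(px(c,[*(np.array([.5425,-.2124])+sx*.011*d+sy*.0302*n),z]),1).tolist() for sx,sy in((1,1),(-1,1),(1,-1),(-1,-1))])
c=pickle.load(open("w15.pkl","rb"))
print('open')
for z in (0,.006,.012,.018,.024,.03):
  print(z,[np.round(px(c,[*(np.array([.543,-.2125])+sx*.011*d+sy*.0425*n),z]),1).tolist() for sx,sy in((1,1),(-1,1),(1,-1),(-1,-1))])
crop(c,90,230,470,420,2.1,"pics/w15c.png",20)
```

```text
0 [[218.9, 237.6], [221.1, 278.4], [343.9, 237.7], [341.6, 278.5]]
0.006 [[216.8, 242.5], [219.2, 284.4], [346.0, 242.5], [343.5, 284.4]]
0.012 [[214.6, 247.6], [217.2, 290.7], [348.2, 247.7], [345.6, 290.8]]
0.018 [[212.2, 253.1], [215.0, 297.5], [350.6, 253.2], [347.8, 297.6]]
0.024 [[209.7, 259.1], [212.6, 304.8], [353.2, 259.1], [350.2, 304.8]]
0.03 [[206.9, 265.5], [210.1, 312.6], [356.0, 265.5], [352.8, 312.7]]
open
0 [[194.0, 237.1], [197.1, 277.7], [369.1, 237.1], [365.9, 277.8]]
0.006 [[191.1, 241.9], [194.5, 283.6], [372.1, 241.9], [368.7, 283.7]]
0.012 [[188.0, 247.0], [191.6, 289.9], [375.2, 247.1], [371.6, 290.0]]
0.018 [[184.7, 252.5], [188.5, 296.7], [378.6, 252.6], [374.7, 296.8]]
0.024 [[181.1, 258.4], [185.3, 303.9], [382.2, 258.5], [378.0, 304.0]]
0.03 [[177.3, 264.8], [181.7, 311.7], [386.1, 264.8], [381.6, 311.8]]
```

View pics/w15c.png

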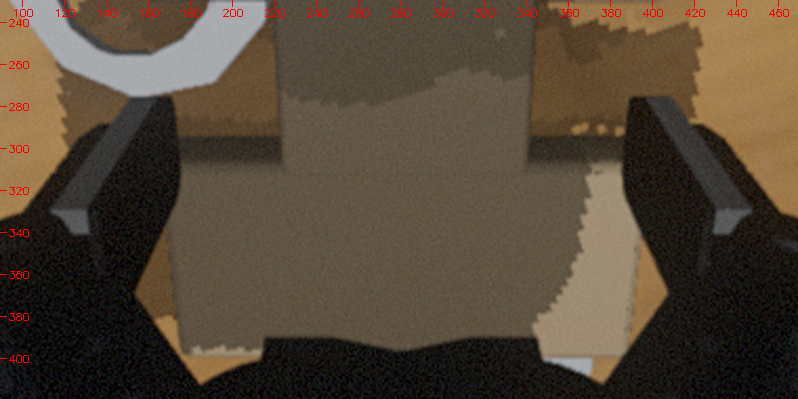

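Run:
```python
from h import *
t=np.radians(160);d=np.array([np.cos(t),np.sin(t)]);n=np.array([-np.sin(t),np.cos(t)])
c=pickle.load(open("s16.pkl","rb"))
print("scene16, sides: inner edge pad corners sx=+-1")
for z in (0,.006,.012,.018,.024,.03):
  print(z,[np.round(px(c,[*(np.array([.5425,-.2124])+sx*.011*d+sy*.0302*n),z]),1).tolist() for sx,sy in((1,1),(-1,1),(1,-1),(-1,-1))])
crop(c,265,185,320,235,14,"pics/s16c.png",5)
c=pickle.load(open("s8.pkl","rb"));t=np.radians(157.5);d=np.array([np.cos(t),np.sin(t)]);n=np.array([-np.sin(t),np.cos(t)])
print("s8")
for z in (.03,.036,.042,.048,.054,.06):
  print(z,[np.round(px(c,[*(np.array([.5125,.215])+sx*.011*d+sy*.0170*n),z]),1).tolist() for sx,sy in((1,1),(-1,1),(1,-1),(-1,-1))])
crop(c,165,320,215,375,12,"pics/s8c.png",5)
```

```text
scene16, sides: inner edge pad corners sx=+-1
0 [[308.8, 217.9], [303.4, 212.6], [289.5, 228.6], [284.3, 223.0]]
0.006 [[308.9, 216.4], [303.6, 211.0], [289.6, 227.0], [284.3, 221.5]]
0.012 [[309.0, 214.8], [303.7, 209.4], [289.7, 225.5], [284.4, 219.9]]
0.018 [[309.2, 213.2], [303.8, 207.9], [289.8, 223.9], [284.4, 218.3]]
0.024 [[309.3, 211.6], [303.9, 206.3], [289.8, 222.3], [284.5, 216.7]]
0.03 [[309.5, 210.0], [304.0, 204.6], [289.9, 220.7], [284.5, 215.1]]
s8
0.03 [[203.9, 350.7], [198.8, 342.3], [188.6, 359.3], [183.6, 350.7]]
0.036 [[203.7, 349.3], [198.5, 340.8], [188.3, 358.0], [183.2, 349.3]]
0.042 [[203.4, 347.9], [198.2, 339.4], [187.9, 356.6], [182.9, 347.9]]
0.048 [[203.1, 346.4], [197.9, 338.0], [187.6, 355.2], [182.5, 346.5]]
0.054 [[202.8, 345.0], [197.6, 336.5], [187.2, 353.7], [182.1, 345.0]]
0.06 [[202.5, 343.5], [197.3, 335.0], [186.9, 352.3], [181.7, 343.6]]
```

View pics/s16c.png

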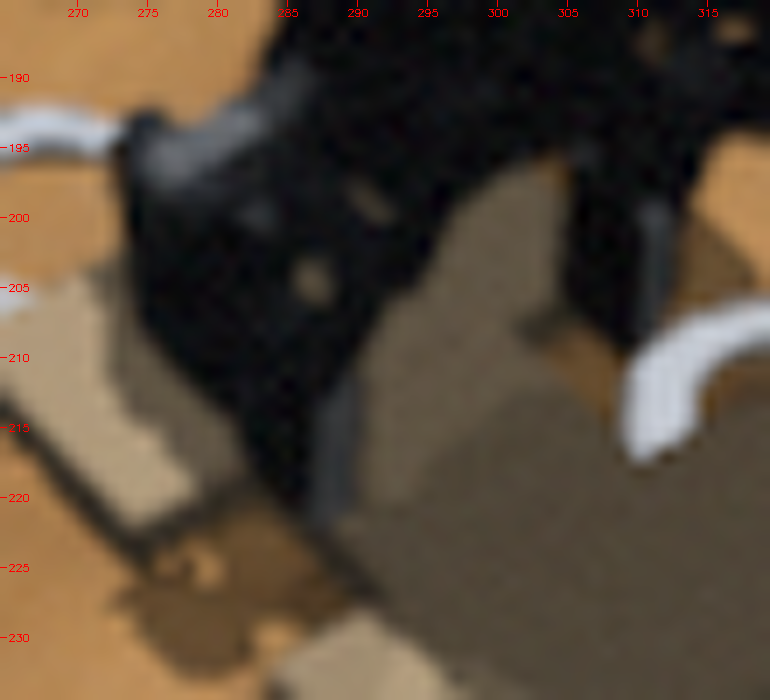

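View pics/s8c.png

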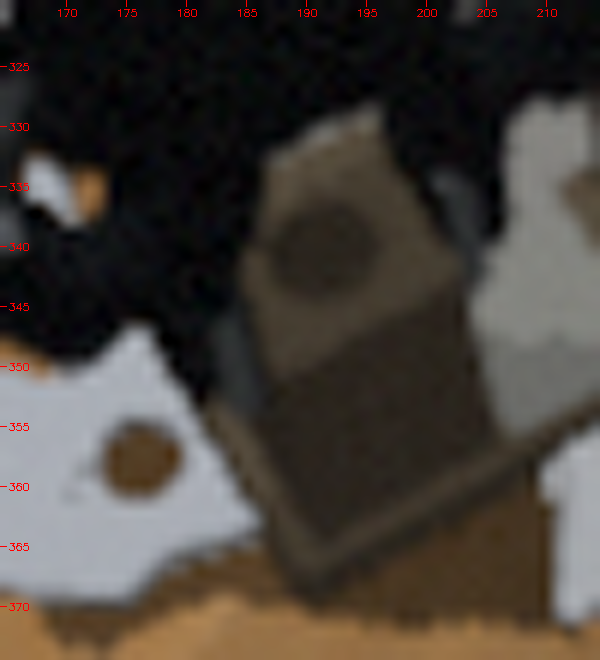

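Both views put the fingertips about 25 mm above the reported TCP, near z = 0.026, so they are still above the shelf. I'll descend in small steps and watch the force.

Request:
drive_tool(
  moves=[
    [0,0,-0.6,0,0,0,75],
    [0,0,-1.2,0,0,0,75],
    [0,0,-1.8,0,0,0,75],
    [0,0,-2.4,0,0,0,75],
    [0,0,-3,0,0,0,75],
    [0,0,-3.6,0,0,0,75],
    [0,0,-4.2,0,0,0,75],
    [0,0,-4.6,0,0,0,75],
    [0,0,-5,0,0,0,75],
    [0,0,-5,0,0,0,75],
  ],
)

```text
t: 37.45
ee_pos: [0.5425, -0.2124, -0.0067]
orientation: [-180.0, -0.0, 160.0]
wrist_force: [0.1, 0.2, 0.3]
opening: 0.709
```

Request:
drive_tool(
  moves=[
    [0,0,-0.8,0,0,0,75],
    [0,0,-1.6,0,0,0,75],
    [0,0,-2.4,0,0,0,75],
    [0,0,-3.2,0,0,0,75],
    [0,0,-4,0,0,0,75],
    [0,0,-4.8,0,0,0,75],
    [0,0,-5.4,0,0,0,75],
    [0,0,-6,0,0,0,75],
    [0,0,-6,0,0,0,75],
    [0,0,-6,0,0,0,75],
  ],
)

```text
t: 38.45
ee_pos: [0.5425, -0.2123, -0.0126]
orientation: [180.0, -0.0, 160.0]
wrist_force: [0.1, 0.1, 0.1]
opening: 0.705
```

```bash
python3 look.py wrist w17 150 200 420 400 2.8; python3 look.py scene s17 265 185 320 235 14
```

```text
38.45 [ 0.5425 -0.2123 -0.0126] [180.    -0.   160.01] 0.7052850529778153 [0.1 0.1 0.1] [-21.4  11.   -7.8  71.2   0.   -1.4]
38.5 [ 0.5426 -0.2124 -0.0126] [-1.8000e+02  1.0000e-02  1.6002e+02] 0.7047840337195462 [ 1.  -0.2 -0.3] [-21.4  10.9  -7.8  71.2  -0.   -1.4]
```

View pics/w17.png

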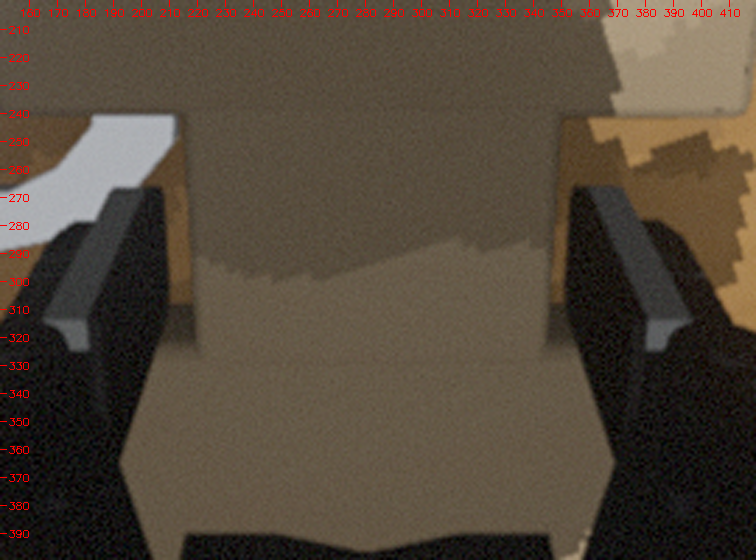

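View pics/s17.png

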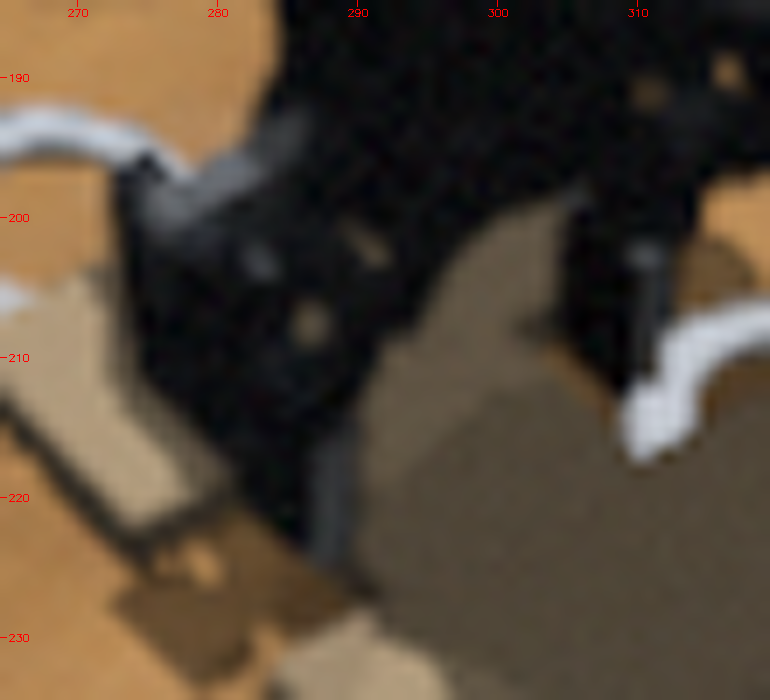

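No contact at TCP z = −0.0126, and the scene view puts the fingertip near (289,225), about z = 0.013. So the true tips do sit well above the stated TCP. Going down further.

Request:
drive_tool(
  moves=[
    [0,0,-1,0,0,0,75],
    [0,0,-2,0,0,0,75],
    [0,0,-3,0,0,0,75],
    [0,0,-4,0,0,0,75],
    [0,0,-5,0,0,0,75],
    [0,0,-6,0,0,0,75],
    [0,0,-7,0,0,0,75],
    [0,0,-7.5,0,0,0,75],
    [0,0,-8,0,0,0,75],
    [0,0,-8,0,0,0,75],
  ],
)

```text
t: 39.55
ee_pos: [0.5425, -0.2124, -0.0206]
orientation: [-180.0, -0.0, 160.0]
wrist_force: [0.1, 0.5, -0.8]
opening: 0.708
```

```bash
python3 look.py scene s18 265 185 320 235 14
```

```text
39.55 [ 0.5425 -0.2124 -0.0206] [-180.     -0.    160.02] 0.7080941607288572 [ 0.1  0.5 -0.8] [-21.4  11.2  -8.4  70.3  -0.   -1.4]
```

View pics/s18.png

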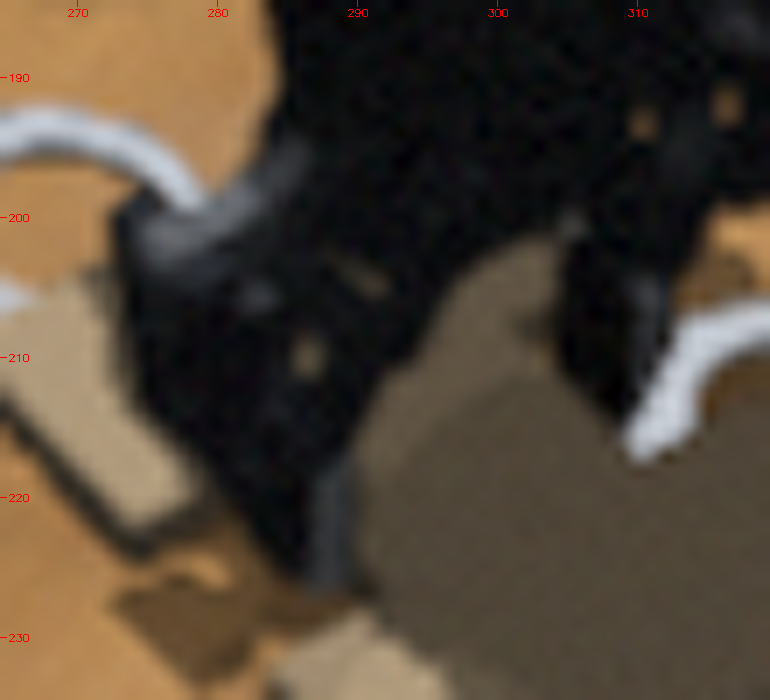

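Request:
drive_tool(
  moves=[
    [0,0,-0.5,0,0,0,85],
    [0,0,-1,0,0,0,95],
    [0,0,-1,0,0,0,120],
    [0,0,-1,0,0,0,160],
    [0,0,-1,0,0,0,200],
    [0,0,-1,0,0,0,255],
    [0,0,-1,0,0,0,255],
    [0,0,-1,0,0,0,255],
    [0,0,-1,0,0,0,255],
    [0,0,-1,0,0,0,255],
  ],
)

```text
t: 40.6
ee_pos: [0.5429, -0.212, -0.0205]
orientation: [180.0, 0.1, 160.0]
wrist_force: [-2.1, 3.7, 8.2]
opening: 0.638
```

Request:
drive_tool(
  moves=[
    [0,0,3,0,0,0,255],
    [0,0,8,0,0,0,255],
    [0,0,14,0,0,0,255],
    [0,0,22,0,0,0,255],
    [0,0,30,0,0,0,255],
    [0,0,36,0,0,0,255],
    [0,0,40,0,0,0,255],
    [0,0,40,0,0,0,255],
    [0,0,40,0,0,0,255],
    [0,0,40,0,0,0,255],
  ],
)

```text
t: 41.6
ee_pos: [0.5423, -0.2123, 0.018]
orientation: [180.0, -0.0, 160.0]
wrist_force: [-1.8, -0.3, -4.7]
opening: 0.632
```

```bash
python3 look.py scene s19 240 150 360 260 6; python3 look.py wrist w19
```

```text
41.6 [ 0.5423 -0.2123  0.018 ] [ 1.8000e+02 -4.0000e-02  1.6001e+02] 0.6320663504917842 [-1.8 -0.3 -4.7] [-21.4  10.   -5.5  74.6   0.   -1.4]
41.65 [ 0.5423 -0.2123  0.0179] [ 1.8000e+02 -4.0000e-02  1.6002e+02] 0.6339213902708828 [-0.9 -0.1 -5.6] [-21.4  10.   -5.5  74.6  -0.   -1.4]
```

View pics/s19.png

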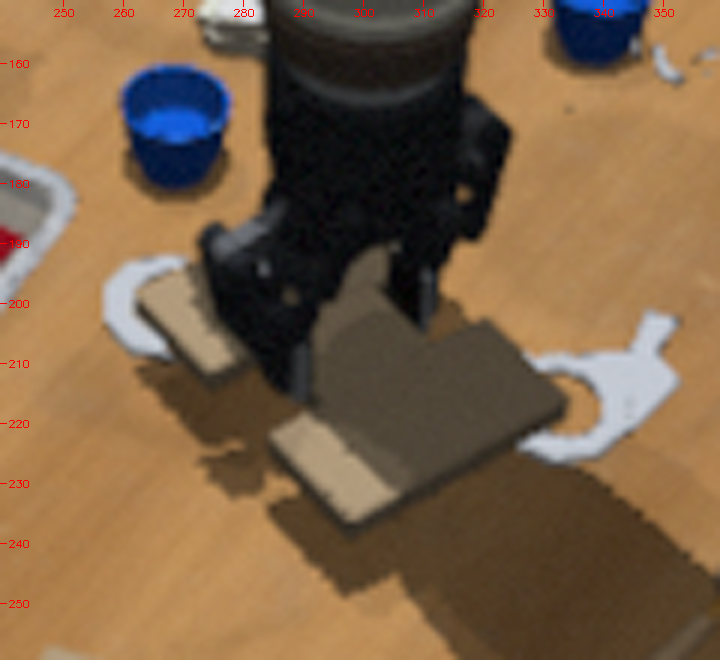

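View pics/w19.png

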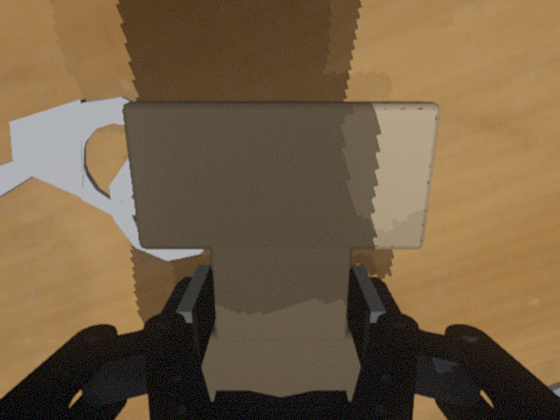

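Run:
```python
from h import *
t=np.radians(-20);R=np.array([[np.cos(t),-np.sin(t)],[np.sin(t),np.cos(t)]])
for f in("w19.pkl","s19.pkl"):
  c=pickle.load(open(f,"rb"))
  for m in [(75,56),(75,-56),(-75,-56),(-75,56),(-19,56),(-19,28),(-19,-28),(-19,-56),(19,56)]: print(f,m,np.round(px(c,[*(R@np.array(m)/1000+[.5422,-.2118]),.0535]),1))
  if f[0]=='w': crop(c,110,80,450,300,2.35,"pics/w19c.png",20)
```

```text
w19.pkl (75, 56) [402.7 436.5]
w19.pkl (75, -56) [162.1 436.4]
w19.pkl (-75, -56) [119.2 100.2]
w19.pkl (-75, 56) [446.8 100.2]
w19.pkl (-19, 56) [427.  250.8]
w19.pkl (-19, 28) [354.8 250.8]
w19.pkl (-19, -28) [210.5 250.8]
w19.pkl (-19, -56) [138.4 250.7]
w19.pkl (19, 56) [416.1 334.1]
s19.pkl (75, 56) [260.9 197.6]
s19.pkl (75, -56) [297.1 179.1]
s19.pkl (-75, -56) [334.9 215.4]
s19.pkl (-75, 56) [297.8 236.4]
s19.pkl (-19, 56) [283.5 221.3]
s19.pkl (-19, 28) [292.9 216.2]
s19.pkl (-19, -28) [311.3 206.2]
s19.pkl (-19, -56) [320.3 201.3]
s19.pkl (19, 56) [274.1 211.5]
```

View pics/w19c.png

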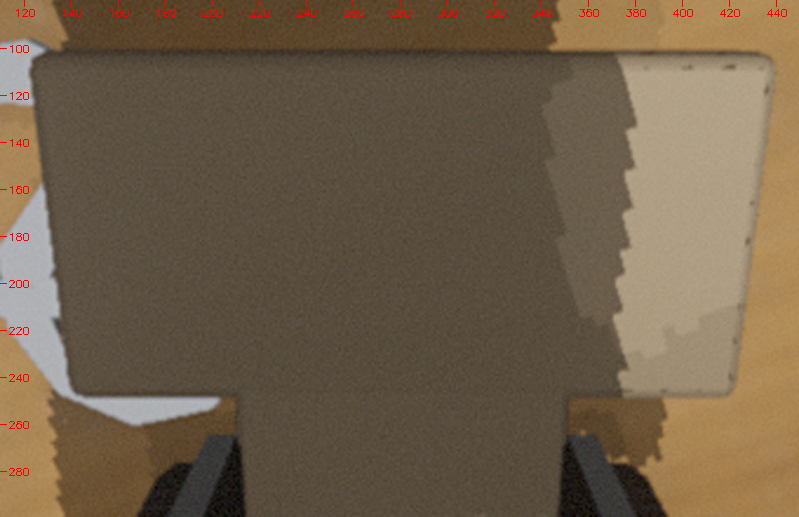

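The shelf is lifted, weighs 4.7 N on the wrist, and looks level in both views. Carrying it over.

Request:
drive_tool(
  moves=[
    [0,2,15,0,0,0,255],
    [0,6,35,0,0,0,255],
    [0,15,55,0,0,0,255],
    [1,30,68,0,0,-0.01,255],
    [1,50,72,0,0,-0.02,255],
    [2,75,72,0,0,-0.03,255],
    [2,102,72,0,0,-0.044,255],
    [3,132,72,0,0,-0.044,255],
    [3,162,72,0,0,-0.044,255],
    [4,192,72,0,0,-0.044,255],
  ],
)

```text
t: 42.7
ee_pos: [0.5465, -0.0191, 0.0917]
orientation: [180.0, 0.1, 157.5]
wrist_force: [0.4, -0.7, -5.0]
opening: 0.628
```

Request:
drive_tool(
  moves=[
    [0,30,0,0,0,0,255],
    [1,60,0,0,0,0,255],
    [1,90,0,0,0,0,255],
    [2,117,0,0,0,0,255],
    [2,140,0,0,0,0,255],
    [3,158,0,0,0,0,255],
    [3,171,0,0,0,0,255],
    [3,179,0,0,0,0,255],
    [3,181.6,0,0,0,0,255],
    [3,181.6,0,0,0,0,255],
  ],
)

```text
t: 43.7
ee_pos: [0.5495, 0.1611, 0.0905]
orientation: [-180.0, 0.0, 157.5]
wrist_force: [0.1, 0.2, -5.0]
opening: 0.632
```

Request:
drive_tool(
  moves=[
    [0,0,0,0,0,0,255],
    [0,0,0,0,0,0,255],
    [0,0,-2,0,0,0,255],
    [0,0,-5,0,0,0,255],
    [0,0,-9,0,0,0,255],
    [0,0,-13,0,0,0,255],
    [0,0,-16,0,0,0,255],
    [0,0,-18,0,0,0,255],
    [0,0,-18,0,0,0,255],
    [0,0,-18,0,0,0,255],
  ],
)

```text
t: 44.7
ee_pos: [0.5495, 0.1613, 0.0724]
orientation: [180.0, 0.0, 157.5]
wrist_force: [-0.7, -0.2, -4.8]
opening: 0.63
```

```bash
python3 look.py scene s20 130 250 270 380 5; python3 look.py wrist w20
python3 - <<'E'
from h import *
t=np.radians(-22.53);R=np.array([[np.cos(t),-np.sin(t)],[np.sin(t),np.cos(t)]])
c=pickle.load(open("s20.pkl","rb"))
for m in [(75,56),(75,-56),(-75,-56),(-75,56)]: print(m,np.round(px(c,[*(R@np.array(m)/1000+[.549,.1613]),.108]),1),np.round(px(c,[*(R@np.array(m)/1000+[.549,.1613]),.015]),1))
E
```

```text
44.7 [0.5495 0.1613 0.0724] [180.    0.  157.5] 0.6300185374171172 [-0.7 -0.2 -4.8] [16.4  7.6 -2.1 80.3  0.  38.9]
44.75 [0.5496 0.1613 0.0726] [1.7999e+02 1.0000e-02 1.5750e+02] 0.6308702217788307 [-0.2  0.7 -4.8] [16.4  7.5 -2.1 80.3 -0.  38.9]
(75, 56) [150.7 287.8] [158.1 311.9]
(75, -56) [200.4 263.2] [204.6 288. ]
(-75, -56) [236.9 316.4] [239.  339.6]
(-75, 56) [184.6 345.3] [190.2 367.5]
```

View pics/s20.png

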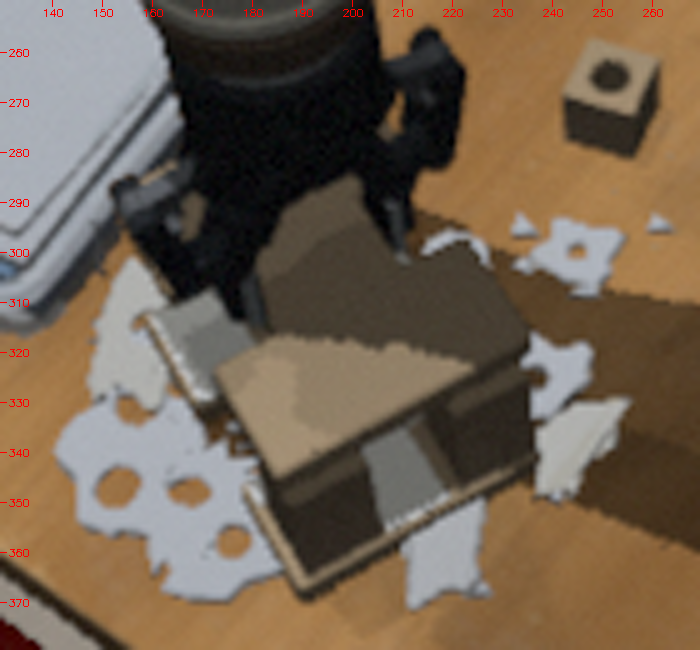

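View pics/w20.png

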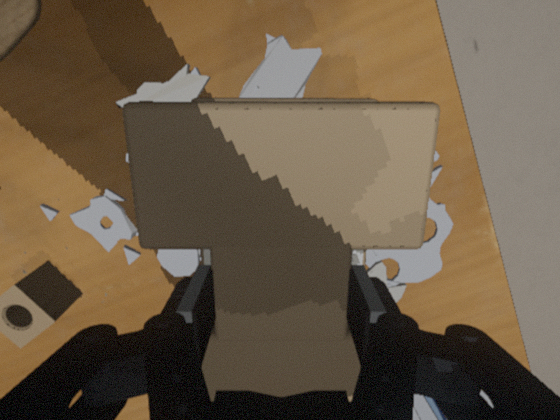

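Hovering square over the base: scene corners (185,345) and (235,317) match the predicted (184.6,345.3) and (236.9,316.4). Lowering gently.

Request:
drive_tool(
  moves=[
    [0,0,-1,0,0,0,255],
    [0,0,-3,0,0,0,255],
    [0,0,-5,0,0,0,255],
    [0,0,-7,0,0,0,255],
    [0,0,-9,0,0,0,255],
    [0,0,-11,0,0,0,255],
    [0,0,-12.5,0,0,0,255],
    [0,0,-13.5,0,0,0,255],
    [0,0,-14,0,0,0,255],
    [0,0,-14,0,0,0,255],
  ],
)

```text
t: 45.8
ee_pos: [0.5495, 0.1612, 0.0584]
orientation: [-180.0, -0.0, 157.5]
wrist_force: [0.1, 0.4, -4.8]
opening: 0.634
```

Request:
drive_tool(
  moves=[
    [0,0,-0.3,0,0,0,255],
    [0,0,-0.7,0,0,0,255],
    [0,0,-1.1,0,0,0,255],
    [0,0,-1.5,0,0,0,255],
    [0,0,-1.9,0,0,0,255],
    [0,0,-2.3,0,0,0,255],
    [0,0,-2.7,0,0,0,255],
    [0,0,-3.1,0,0,0,255],
    [0,0,-3.5,0,0,0,255],
    [0,0,-3.5,0,0,0,255],
  ],
)

```text
t: 46.8
ee_pos: [0.5495, 0.1612, 0.0548]
orientation: [-180.0, -0.0, 157.5]
wrist_force: [0.5, 0.9, -4.7]
opening: 0.635
```

Request:
drive_tool(
  moves=[
    [0,0,-0.2,0,0,0,255],
    [0,0,-0.4,0,0,0,255],
    [0,0,-0.6,0,0,0,255],
    [0,0,-0.8,0,0,0,255],
    [0,0,-1.0,0,0,0,255],
    [0,0,-1.2,0,0,0,255],
    [0,0,-1.4,0,0,0,255],
    [0,0,-1.6,0,0,0,255],
    [0,0,-1.6,0,0,0,255],
    [0,0,-1.6,0,0,0,255],
  ],
)

```text
t: 47.8
ee_pos: [0.5496, 0.1613, 0.0546]
orientation: [180.0, 0.1, 157.5]
wrist_force: [-4.7, -1.0, 8.1]
opening: 0.635
```

Request:
drive_tool(
  moves=[
    [0,0,0,0,0,0,90],
    [0,0,0,0,0,0,80],
    [0,0,0,0,0,0,70],
    [0,0,0,0,0,0,55],
    [0,0,0,0,0,0,40],
    [0,0,0,0,0,0,30],
    [0,0,0,0,0,0,30],
    [0,0,0,0,0,0,30],
    [0,0,0,0,0,0,30],
    [0,0,0,0,0,0,30],
  ],
)

```text
t: 48.8
ee_pos: [0.5495, 0.1612, 0.0533]
orientation: [180.0, 0.0, 157.5]
wrist_force: [0.2, -0.5, -0.9]
opening: 0.885
```

```bash
python3 look.py scene s21 130 250 270 380 5; python3 look.py wrist w21
```

```text
48.8 [0.5495 0.1612 0.0533] [180.    0.  157.5] 0.8850111036905767 [ 0.2 -0.5 -0.9] [16.4  7.9 -3.9 78.2 -0.  38.9]
48.85 [0.5495 0.1612 0.0533] [180.     0.   157.49] 0.8776997617807878 [-0.   0.4 -0.4] [16.4  7.9 -3.9 78.2 -0.  38.9]
```

View pics/s21.png

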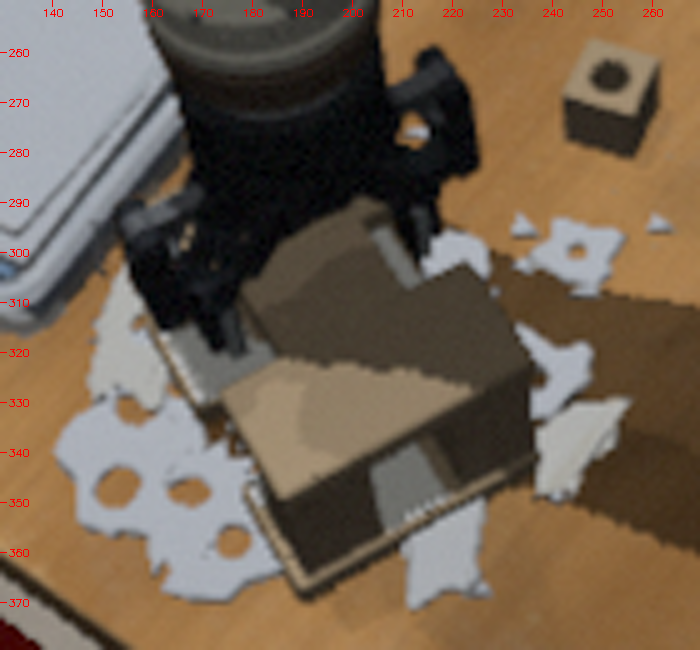

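View pics/w21.png

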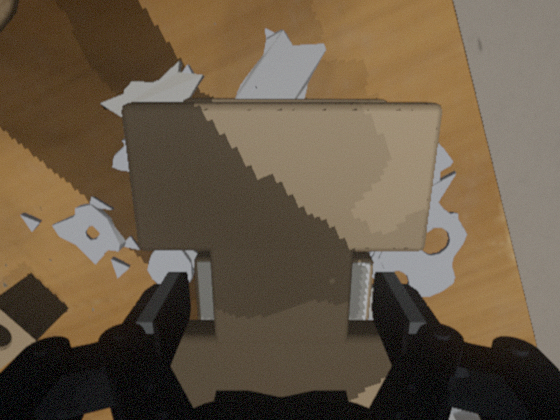

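Released and resting on the props, with the fingers clear in the notches. Raising straight up, then aside.

Request:
drive_tool(
  moves=[
    [0,0,3,0,0,0,30],
    [0,0,8,0,0,0,30],
    [0,0,15,0,0,0,30],
    [0,0,25,0,0,0,30],
    [0,0,40,0,0,0,30],
    [0,0,60,0,0,0,30],
    [0,0,85,0,0,0,30],
    [0,0,110,0,0,0,30],
    [0,0,125,0,0,0,30],
    [0,0,130,0,0,0,30],
  ],
)

```text
t: 49.9
ee_pos: [0.5503, 0.1615, 0.1864]
orientation: [179.9, 0.2, 157.5]
wrist_force: [-0.3, 0.2, -0.2]
opening: 0.886
```

Request:
drive_tool(
  moves=[
    [0,-20,0,0,0,0,30],
    [0,-60,0,0,0,0,30],
    [0,-105,0,0,0,0,30],
    [0,-150,0,0,0,0,30],
    [0,-195,0,0,0,0,30],
    [0,-240,0,0,0,0,30],
    [0,-280,0,0,0,0,30],
    [0,-310,0,0,0,0,30],
    [0,-325,0,0,0,0,30],
    [0,-330,0,0,0,0,30],
  ],
)

```text
t: 50.9
ee_pos: [0.5493, -0.1699, 0.183]
orientation: [-180.0, -0.0, 157.4]
wrist_force: [0.5, 0.1, -0.6]
opening: 0.881
```

```bash
python3 look.py scene s22 130 250 270 380 5; python3 look.py top t22 90 165 190 265 6
python3 - <<'E'
from h import *
t=np.radians(-22.53);R=np.array([[np.cos(t),-np.sin(t)],[np.sin(t),np.cos(t)]])
for f in("s22.pkl","t22.pkl"):
  c=pickle.load(open(f,"rb"))
  for m in [(75,56),(75,-56),(-75,-56),(-75,56)]: print(f,m,np.round(px(c,[*(R@np.array(m)/1000+[.549,.1613]),.09]),1))
E
```

```text
50.9 [ 0.5493 -0.1699  0.183 ] [-1.800e+02 -3.000e-02  1.574e+02] 0.8810771431303053 [ 0.5  0.1 -0.6] [-17.2   8.   10.6  92.6   0.    5.4]
50.95 [ 0.5494 -0.1695  0.183 ] [-1.8000e+02 -3.0000e-02  1.5743e+02] 0.8841231299830217 [-0.3 -0.1  0.4] [-17.1   8.   10.6  92.6   0.    5.4]
s22.pkl (75, 56) [152.2 292.7]
s22.pkl (75, -56) [201.3 268.3]
s22.pkl (-75, -56) [237.3 321.1]
s22.pkl (-75, 56) [185.7 349.8]
t22.pkl (75, 56) [117.3 168.7]
t22.pkl (75, -56) [168.4 188.8]
t22.pkl (-75, -56) [140.4 257.3]
t22.pkl (-75, 56) [ 88.8 237.1]
```

View pics/s22.png

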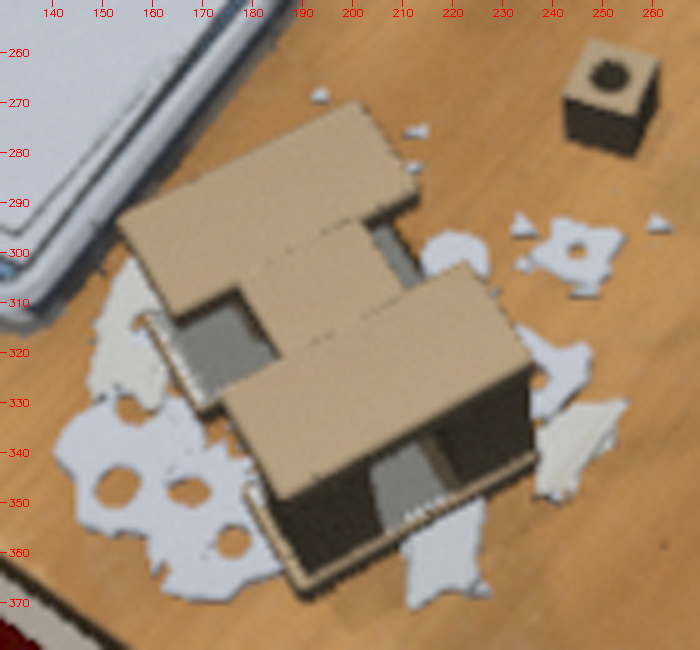

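View pics/t22.png

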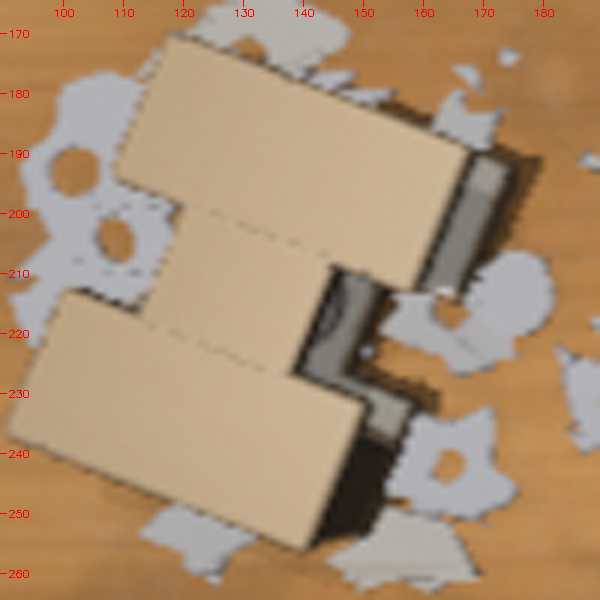

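Shelf corners in both views match a shelf level and square above the base to within about 2 px. Handing in.

```bash
python3 -c "
from cell import ctrl
print(ctrl.observe()['qd'].round(2)); print(ctrl.sign_off())"
```

```text
[ 1.44 -0.54 -0.25  0.04  0.14  0.54]
the job is handed in; nothing more can be done
None
```

The tier is built and handed in at about 51 s of the 115 s allowed. The sign-off reports no verdict.

- **Props and cup:** the three long props are on the three bare patches. Before the shelf covered them, the scene and wrist views put their holes within about 1 px of the target positions. The cup's rim centre was within about 1 px of the shelf's middle. I did not see its foot or measure its tilt.
- **Top shelf:** I lowered it in 0.2–0.4 mm steps; the wrist force changed by about 13 N at contact. After release, its corners in the scene and top views matched a level, square shelf over the base to within about 2 px (roughly 3–4 mm).
- **Still standing:** two pictures taken about 2 s after release show everything standing, with the gripper raised and well away. I did not check the cup's exact position again once the shelf was over it.
- **Disagreement with the description:** with the gripper open, the fingertips appeared about 25 mm short of the stated TCP. I found this when gripping the shelf, and went down in small steps to TCP z of about −21 mm with no bench contact. The props and cup were therefore gripped higher than I had planned, but they held.
- **Base shelf position:** the wrist view put it about 1 mm further along its own y axis than my first fit. I left that uncorrected, since the tolerance is 11 mm.

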